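# Pack and label the fridge caddy

## Robot

A 6-joint arm with a two-finger parallel gripper is mounted at the origin on the work surface. World frame = base frame: x ahead of the robot, y to its left, z up, the work surface at z = 0. Lengths are in m, angles in rad, forces in N, time in s.
With the tool pointing down it reaches from about 0.35 to 0.725 m from the base axis. Payload 4.3 kg.
Tool frame: the origin (TCP) lies midway between the tips of the shut fingers; the grasp point (between the pads) lies 19 mm behind it; y points along the fingers, z is the direction in which the jaws open and shut, and the axes are right-handed (so a half turn about y gives the same grasp; the last joint's range is limited). The gripper opens to 85 mm and grips with 20 to 120 N. Pads are 22 mm wide; open, the fingers measure 114 mm over their backs; the gripper's body (76 mm by 85 mm) begins 54 mm behind the grasp point. The pads swing forward as they close: fully open they stand 13 mm farther back than shut.
Start: joints at [-1.373, 0.377, 0.081, 1.274, 0, 1.46], TCP at [0.174, -0.548, 0.204] pointing down, gripper open.
Joint ranges: [-2.72, 2.72], [-0.84, 1.66], [-1.02, 1.22], [-1.77, 2.12], [-1.37, 1.28], [-3.14, 3.14]. Speed limits (rad/s): [2.57, 2.57, 3.14, 3.14, 3.14, 3.14].

## Interface

Orientations are given as a unit quaternion [w, x, y, z].
In Python, from station import r gives the robot as it stands.
- The arm moves only by the shell command python3 -m crank 'ROWS' [OPENING] [FORCE]. ROWS is JSON, a list of rows, each an object with "slide": the shift along the tool's x, y, z in m, a list of three; "roll": the turn about the tool's y in degrees. A call has 1 to 8 rows; each row is the pose to reach, as a shift and turn from the pose commanded when the call began, along the tool's axes at that moment; what a row does not reach only later rows make up. A row lasts 1/12 s, in which the tool goes at most 41.7 mm and 7.16 degrees, less where a joint would pass 70% of its speed; a pose out of reach is approached as far as the arm can. A call with a gripper value outside its range is refused whole. OPENING is the finger opening in m, from 0 to 0.0854, set as the call begins (- or left out, the last holds). The fingers move at their own pace and stop on an object; FORCE is the grip in N (left out, the last holds). Time passes only in rows, so rows that repeat a pose let the fingers close. It gives the time, the measured TCP pose, the force and the opening at its end, in the units of the state.
- r.get_obs(): the state, without advancing time (a new reading comes with each control period).
- r.capture(name): name is "side" or "top"; returns (picture, depth): 480x640x3 uint8, red, green, blue; 480x640 float32, m along the optical axis (not along the pixel's ray), 0 where there is no reading.
- r.get_calibration(name): a dict with "fx", "fy", "cx", "cy" (pixels), "k1" (the pictures are not rectified: a ray, as slopes to the right and down, at radius r is drawn at 1 + k1 r^2 times it, then the intrinsics apply), "view" (4x4, takes a point from world to camera coordinates). Camera axes: x right, y down, z forward; pixel columns grow to the right and rows downward; lengths in m; the calibration is good to about 2 mm. A picture is of the moment at which its call begins. get_calibration takes no time and is no camera call.
- r.hand_in(): hands the job in, once; it reports no verdict.
The state is a dict: "time_s": time; "q": joint angles; "joint_velocities": joint speeds; "joint_efforts": joint torques, N m; "eef_pos": TCP position; "tool_rot": TCP orientation; "ft_force": force on the tool from outside, world axes, zero at the start; "moment": the same for the moment, N m; "grip_width": opening from 0.0 (shut) to 1.0 (fully open).
Only numpy, scipy, OpenCV 4.12 (cv2) and the standard library are available. Lean on these libraries where they do the work, as an engineer would, in place of code of your own. Each camera call takes 0.05 s, during which the arm holds its last target.

## Task

Make the loaf pan ready as a fridge caddy: first take the yellow timer out and stand it on the middle of the cork coaster, then pack all of the groceries that are there (green tin, amber jar, red can, blue carton, white tub) upright on the pan's floor, close enough together to leave room for a clip at both ends. Then take the two sprung label clips off their bar and clamp one on the middle of each end wall of the pan, upright, with the jaw closed well down over the rim and square to the wall. Leave the egg cup and the pepper mill where they are.

Things in the scene. Friction and masses are not known exactly. Their poses are not given: they have to be found in the camera images.
- pan: straight-sided open aluminium loaf pan, loose, 0.7 kg: 112 (x) x 290 (y, its long way) x 65 high outside, walls and floor 4 thick. Origin: centre of its underside; the end walls stand at y = -143 and +143 (mid-thickness) (sizes in mm)
- timer: yellow plastic kitchen timer, an upright cylinder 46 in diameter, 90 high, 0.11 kg, standing in the pan at the start; origin: centre of its underside (sizes in mm)
- coaster: round cork coaster fixed to the ledge, 84 in diameter, 5 thick; origin: centre of its underside (sizes in mm)
- tin: green tea tin with a steel lid, a box 44 (its x) x 52 (its y) x 92 high mm, upright, mostly empty (heavy at the foot); origin: centre of its underside, z up. Absent in some starts
- jar: amber spice jar with a black cap, a cylinder 42 in diameter, 94 high mm, upright, mostly empty (heavy at the foot); origin: centre of its underside, z up. Absent in some starts
- can: red cocoa can with a cream band, a cylinder 46 in diameter, 90 high mm, upright, mostly empty (heavy at the foot); origin: centre of its underside, z up. Absent in some starts
- tub: white sweetener tub with an orange lid, a cylinder 38 in diameter, 90 high mm, upright, mostly empty (heavy at the foot); origin: centre of its underside, z up. Absent in some starts
- carton: blue salt carton with a white band, a box 36 (its x) x 50 (its y) x 90 high mm, upright, mostly empty (heavy at the foot); origin: centre of its underside, z up. Absent in some starts
- clip_a: orange sprung clip, two halves hinged like a clothes-peg, parked shut on the clip bar, jaws down, handles up. Origin: mid-plane of the jaw at its tip (lower edge); z up, x along the hinge (40 wide), y across the jaws. Heights above the tip: jaw faces 0-26, hinge 38, handle tops 90. The frame is that of its -y half, which leans up to 0.3 rad while squeezed. 60 g (sizes in mm)
- clip_b: green sprung clip, two halves hinged like a clothes-peg, parked shut on the clip bar, jaws down, handles up. Origin: mid-plane of the jaw at its tip (lower edge); z up, x along the hinge (40 wide), y across the jaws. Heights above the tip: jaw faces 0-26, hinge 38, handle tops 90. The frame is that of its -y half, which leans up to 0.3 rad while squeezed. 60 g (sizes in mm)
- clip_a_grip (a point): orange clip: point between the handles, 82 above the tip: grip here from above, closing along the clip's y. Handle tops measure 56 across (y) when clamped; squeezed fully, to about 26 (some 10 N; 20 N grips it firmly against its stop), the handles stand parallel and the jaw gapes 10 each side of the mid-plane at the tip, 7 at 18 above it (sizes in mm)
- clip_b_grip (a point): green clip: point between the handles, 82 above the tip: grip here from above, closing along the clip's y. Handle tops measure 56 across (y) when clamped; squeezed fully, to about 26 (some 10 N; 20 N grips it firmly against its stop), the handles stand parallel and the jaw gapes 10 each side of the mid-plane at the tip, 7 at 18 above it (sizes in mm)
- clip_a_jaw (a joint): jaw angle of the orange clip: 0 with the jaw closed on a 4 mm wall, -0.1 closed on nothing, growing to 0.56 as the handles are squeezed (angle between the two halves)
- clip_b_jaw (a joint): jaw angle of the green clip, likewise (sizes in mm)
- clip_bar: fixed steel bar on which the clips are parked: an upright plate 220 (x) x 4 (y), its top edge 68 above the ledge, on a foot 240 x 70 x 8; the clips hang on it at x = -55 and +55 with their tips 50 above the ledge. Origin: centre of its underside (sizes in mm)
- eggcup: white ceramic egg cup, 48 in diameter, 55 high, standing among the groceries: a bystander; origin: centre of its underside (sizes in mm)
- mill: small dark wooden pepper mill, 50 in diameter, 105 high, in front of the pan: a bystander; origin: centre of its underside (sizes in mm)

How it is judged:
On the way, in this order (a step that is already met when the one before it is completed fails the run):
1. the timer stands on the coaster (horizontal distance between timer and coaster below 0.025 m and height (world z) of timer below 0.01 m and angle between timer's own z axis and vertical below 0.12 rad and linear speed of timer below 0.03 m/s), for 0.2 s.
2. all groceries present stand upright in the pan (x of tin in the frame of pan between -0.045 and 0.045 m and y of tin in the frame of pan between -0.135 and 0.135 m and z of each of tin, jar, can, tub, carton in the frame of pan below 0.01 m and angle between each of tin, jar, can, tub, carton's own z axis and vertical below 0.15 rad and linear speed of each of tin, jar, can, tub, carton below 0.03 m/s and x of jar in the frame of pan between -0.045 and 0.045 m and y of jar in the frame of pan between -0.135 and 0.135 m and x of can in the frame of pan between -0.045 and 0.045 m and y of can in the frame of pan between -0.135 and 0.135 m and x of tub in the frame of pan between -0.045 and 0.045 m and y of tub in the frame of pan between -0.135 and 0.135 m and x of carton in the frame of pan between -0.045 and 0.045 m and y of carton in the frame of pan between -0.135 and 0.135 m), for 0.2 s.
3. a clip is clamped on each end wall of the pan ((((y of clip_a in the frame of pan between 0.136 and 0.15 m and x of clip_a in the frame of pan between -0.03 and 0.03 m and z of clip_a in the frame of pan between 0.035 and 0.057 m and value of joint clip_a_jaw between -0.07 and 0.07 rad and angle between clip_a's own z axis and vertical below 0.2 rad and angle between the y axis of clip_a and the y axis of pan, either way round below 0.3 rad and contact force between clip_a and pan above 1 N and linear speed of clip_a below 0.03 m/s) and (y of clip_b in the frame of pan between -0.15 and -0.136 m and x of clip_b in the frame of pan between -0.03 and 0.03 m and z of clip_b in the frame of pan between 0.035 and 0.057 m and value of joint clip_b_jaw between -0.07 and 0.07 rad and angle between clip_b's own z axis and vertical below 0.2 rad and angle between the y axis of clip_b and the y axis of pan, either way round below 0.3 rad and contact force between clip_b and pan above 1 N and linear speed of clip_b below 0.03 m/s)) or ((y of clip_a in the frame of pan between -0.15 and -0.136 m and x of clip_a in the frame of pan between -0.03 and 0.03 m and z of clip_a in the frame of pan between 0.035 and 0.057 m and value of joint clip_a_jaw between -0.07 and 0.07 rad and angle between clip_a's own z axis and vertical below 0.2 rad and angle between the y axis of clip_a and the y axis of pan, either way round below 0.3 rad and contact force between clip_a and pan above 1 N and linear speed of clip_a below 0.03 m/s) and (y of clip_b in the frame of pan between 0.136 and 0.15 m and x of clip_b in the frame of pan between -0.03 and 0.03 m and z of clip_b in the frame of pan between 0.035 and 0.057 m and value of joint clip_b_jaw between -0.07 and 0.07 rad and angle between clip_b's own z axis and vertical below 0.2 rad and angle between the y axis of clip_b and the y axis of pan, either way round below 0.3 rad and contact force between clip_b and pan above 1 N and linear speed of clip_b below 0.03 m/s)))), for 0.2 s.
At the end, for the whole second after the job is handed in: Timer upright on the coaster, 25 mm off centre at most; every grocery present upright on the pan's floor; on each end wall one clip, jaw closed on it: 7 mm off the wall's plane, 30 mm off its middle, tip 8-30 mm under the rim, tilt 0.2, square to 0.3 rad at most; all at rest (all of step 1 and all of step 2 and (((y of clip_a in the frame of pan between 0.136 and 0.15 m and x of clip_a in the frame of pan between -0.03 and 0.03 m and z of clip_a in the frame of pan between 0.035 and 0.057 m and value of joint clip_a_jaw between -0.07 and 0.07 rad and angle between clip_a's own z axis and vertical below 0.2 rad and angle between the y axis of clip_a and the y axis of pan, either way round below 0.3 rad and contact force between clip_a and pan above 1 N and linear speed of clip_a below 0.03 m/s) and (y of clip_b in the frame of pan between -0.15 and -0.136 m and x of clip_b in the frame of pan between -0.03 and 0.03 m and z of clip_b in the frame of pan between 0.035 and 0.057 m and value of joint clip_b_jaw between -0.07 and 0.07 rad and angle between clip_b's own z axis and vertical below 0.2 rad and angle between the y axis of clip_b and the y axis of pan, either way round below 0.3 rad and contact force between clip_b and pan above 1 N and linear speed of clip_b below 0.03 m/s)) or ((y of clip_a in the frame of pan between -0.15 and -0.136 m and x of clip_a in the frame of pan between -0.03 and 0.03 m and z of clip_a in the frame of pan between 0.035 and 0.057 m and value of joint clip_a_jaw between -0.07 and 0.07 rad and angle between clip_a's own z axis and vertical below 0.2 rad and angle between the y axis of clip_a and the y axis of pan, either way round below 0.3 rad and contact force between clip_a and pan above 1 N and linear speed of clip_a below 0.03 m/s) and (y of clip_b in the frame of pan between 0.136 and 0.15 m and x of clip_b in the frame of pan between -0.03 and 0.03 m and z of clip_b in the frame of pan between 0.035 and 0.057 m and value of joint clip_b_jaw between -0.07 and 0.07 rad and angle between clip_b's own z axis and vertical below 0.2 rad and angle between the y axis of clip_b and the y axis of pan, either way round below 0.3 rad and contact force between clip_b and pan above 1 N and linear speed of clip_b below 0.03 m/s)))); the robot touches nothing.
It fails at once if the eggcup is moved by more than 40 mm (distance of eggcup from where it was at the start of the episode above 0.04 m).
It fails at once if the mill is moved by more than 40 mm (distance of mill from where it was at the start of the episode above 0.04 m).
Of tin, jar, can, tub, carton only 3 to 5 are there at a start; the rules pass over those that are not, and their reading is None.
At some moment in a run one of tin, jar, can, tub, carton may be knocked a few centimetres aside while the robot is not near it.
It also fails if it takes over 210 s, if anything falls off the work surface, if the arm or the gripper's body presses on something with over 40 N, if the wrist force passes 120 N, or if a joint passes its speed limit or range.

## Working session

There is one attempt and no reset: what is moved stays moved. The work goes in short steps, Python scripts to look and compute and a shell command to move; the robot and the scene stay as the last step left them, time stands still between calls to the robot, and variables do not carry over. Pictures are saved under pics/ and viewed, and the job is handed in when it is done.

```bash
ls -la; mkdir -p pics
python3 - <<'E'
from station import r
import cv2,numpy as np
o=r.get_obs();print(o)
for n in("side","top"):
    c=r.get_calibration(n);print(n,c)
    p,d=r.capture(n)
    cv2.imwrite(f"pics/{n}0.png",p[:,:,::-1]);np.savez(f"pics/{n}0.npz",p=p,d=d)
E
```

```text
total 12
drwxr-xr-x  3 agent agent 4096 Dec  7 15:08 .
drwxr-xr-x 23 root  root  4096 Dec  7 15:08 ..
drwxr-xr-x  2 agent agent 4096 Dec  7 15:08 pics
{'time_s': 0.0, 'q': array([-1.37330512e+00,  3.78058260e-01,  7.96416683e-02,  1.27438315e+00,
       -2.03179551e-06,  1.46051065e+00]), 'joint_velocities': array([ 5.53829215e-06,  1.00891203e-03, -1.22592116e-03,  2.06844675e-03,
        7.72908900e-04,  8.92504775e-04]), 'joint_efforts': array([ 4.34792209e-04, -4.63603985e+01,  2.69876325e+01,  2.09815783e-02,
       -8.13467796e-05,  3.52216261e-06]), 'eef_pos': array([ 0.17406647, -0.54728954,  0.20286976]), 'tool_rot': array([ 0.10835494, -0.10841812,  0.69945782, -0.6980426 ]), 'ft_force': array([ 0.0151069 , -0.73522022,  0.02607866]), 'moment': array([-0.01720035,  0.01453976, -0.05897417]), 'grip_width': 0.9973965915737922}
side {'fx': 536.9154022868574, 'fy': 536.9154022868574, 'cx': 310.75403375146647, 'cy': 244.68360895758983, 'k1': 0.0015798973965908917, 'view': array([[-0.98269733, -0.184998  , -0.009039  ,  0.5225971 ],
       [-0.12219561,  0.68422364, -0.71896192,  0.14849865],
       [ 0.13919121, -0.70541743, -0.69499069,  1.07458492],
       [ 0.        ,  0.        ,  0.        ,  1.        ]])}
top {'fx': 484.16146652721676, 'fy': 484.16146652721676, 'cx': 320.31201217716193, 'cy': 247.7877124338645, 'k1': -0.0034904275894220606, 'view': array([[-0.02894941, -0.99953634,  0.00943567,  0.00696256],
       [-0.99368055,  0.02775311, -0.10875998,  0.52213426],
       [ 0.10844768, -0.01252458, -0.99402326,  0.87959849],
       [ 0.        ,  0.        ,  0.        ,  1.        ]])}
```

View pics/side0.png

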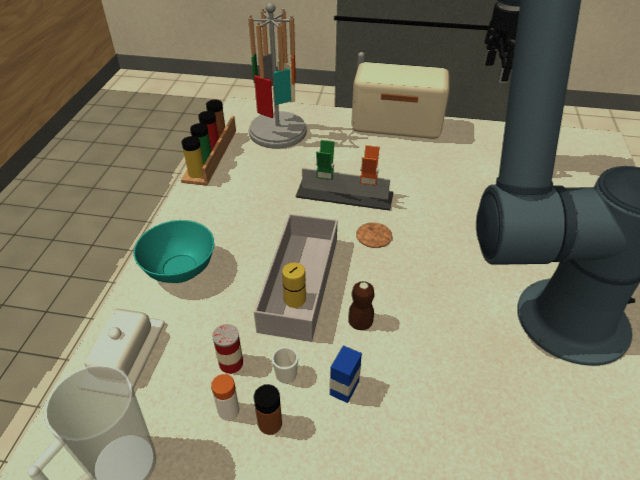

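View pics/top0.png

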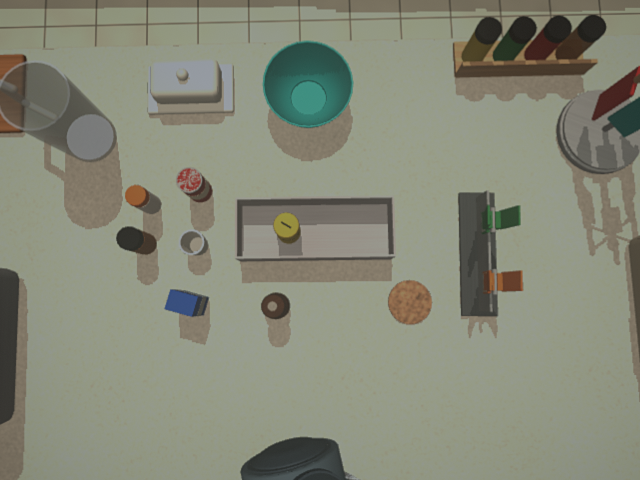

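```bash
cat > h.py <<'E'
import numpy as np, cv2
from station import r
from scipy.spatial.transform import Rotation as R
def pts(n,d,c=None):
    c=c or r.get_calibration(n)
    v,u=np.mgrid[0:480,0:640]
    K=np.array([[c['fx'],0,c['cx']],[0,c['fy'],c['cy']],[0,0,1]])
    uv=np.stack([u,v],-1).reshape(-1,1,2).astype(np.float64)
    xy=cv2.undistortPoints(uv,K,np.array([c['k1'],0,0,0])).reshape(480,640,2)
    P=np.concatenate([xy*d[...,None],d[...,None]],-1)
    V=c['view']; W=(P-V[:3,3])@V[:3,:3]
    W[d<=0]=np.nan
    return W
def snap(tag,n):
    p,d=r.capture(n); cv2.imwrite(f"pics/{tag}_{n}.png",p[:,:,::-1]); return p,pts(n,d)
def blobs(W,zlo,zhi,xr=(0.2,0.8),yr=(-0.5,0.5),mn=25):
    m=(W[...,2]>zlo)&(W[...,2]<zhi)&(W[...,0]>xr[0])&(W[...,0]<xr[1])&(W[...,1]>yr[0])&(W[...,1]<yr[1])
    n,l,s,c=cv2.connectedComponentsWithStats(m.astype(np.uint8))
    out=[]
    for i in range(1,n):
        if s[i,4]<mn: continue
        q=W[l==i]; rr=cv2.minAreaRect((q[:,:2]*1000).astype(np.float32))
        out.append((c[i].round(),s[i,4],np.median(q[:,2]).round(4),rr,l==i))
    return out
def show(p,W,*a,**k):
    for c,n,z,rr,m in blobs(W,*a,**k):
        print("px",c,"n",n,"z",z,"col",p[m].mean(0).astype(int),"ctr",np.round(rr[0],1),"size",np.round(rr[1],1),"ang",round(rr[2],1))
def tool():
    o=r.get_obs(); q=o['tool_rot']; M=R.from_quat([q[1],q[2],q[3],q[0]]).as_matrix()
    return o,M
E
python3 - <<'E'
from h import *
for n in("top","side"):
    z=np.load(f"pics/{n}0.npz");p=z['p'];W=pts(n,z['d'])
    fl=W[(abs(W[...,2])<0.02)&(W[...,0]>.3)&(W[...,0]<.7)&(abs(W[...,1])<.3)]
    print(n,"floor z",np.median(fl[:,2]))
    np.save(f"pics/W_{n}.npy",W)
    for a,b in((0.082,0.11),(0.045,0.08)):
        print(a,b);show(p,W,a,b)
o,M=tool();print(M.round(3))
E
```

```text
top floor z -0.0002449654445383066
0.082 0.11
px [ 42. 110.] n 370 z 0.0967 col [100 101  91] ctr [773.  480.7] size [16.2 63.6] ang 68.0
px [ 85. 133.] n 478 z 0.0962 col [116 116 114] ctr [737.3 412.2] size [ 43.9 104.8] ang 51.8
px [189. 179.] n 556 z 0.0889 col [138  98  89] ctr [644.1 222.4] size [45.8 45.8] ang 1.8
px [136. 195.] n 374 z 0.0888 col [140  89  52] ctr [619.1 316.8] size [36.4 36.9] ang 6.2
px [496. 219.] n 406 z 0.0933 col [68 91 66] ctr [ 557.7 -313.5] size [37.3 44.3] ang 83.6
px [286. 225.] n 535 z 0.093 col [142 132  61] ctr [557.7  51.8] size [44.8 44.7] ang 12.8
px [129. 238.] n 489 z 0.0929 col [51 51 46] ctr [542.6 327.2] size [40.6 41.3] ang 5.7
px [500. 281.] n 355 z 0.0937 col [122  87  63] ctr [ 448.5 -314.5] size [24.4 41.9] ang 86.9
px [486. 280.] n 46 z 0.0883 col [74 52 40] ctr [ 449.6 -293.1] size [ 4.8 32.3] ang 89.0
px [181. 302.] n 632 z 0.0893 col [ 57  78 122] ctr [427.7 236. ] size [51.4 36.1] ang 72.8
px [273. 305.] n 408 z 0.0975 col [74 60 49] ctr [418.6  77.4] size [41.1 41.2] ang 87.9
0.045 0.08
px [308. 114.] n 320 z 0.0681 col [ 57 1
[... 2406 characters left out ...]
.] n 319 z 0.0619 col [101  57  44] ctr [638.2 232.7] size [46.2 25.1] ang 24.8
px [284. 358.] n 263 z 0.0525 col [163 163 142] ctr [536.  226.4] size [47.6 46.1] ang 89.9
px [344. 377.] n 345 z 0.0626 col [40 53 75] ctr [418.4 247. ] size [62.8 31.8] ang 36.8
px [226. 399.] n 253 z 0.0631 col [126 102  80] ctr [614.2 325.9] size [37.7 18.6] ang 25.1
px [268. 414.] n 274 z 0.0625 col [58 34 18] ctr [537.2 337.2] size [41.6 22. ] ang 25.0
px [106. 420.] n 311 z 0.0656 col [151 150 126] ctr [783.6 398.9] size [45.9  8.4] ang 38.5
px [125. 466.] n 696 z 0.0644 col [156 157 142] ctr [738.  462.8] size [117.2  45.3] ang 48.3
[[-0.953 -0.     0.303]
 [-0.303  0.002 -0.953]
 [-0.    -1.    -0.002]]
```

Run:
```python
from h import *
for n in("top","side"):
    p=np.load(f"pics/{n}0.npz")['p'];W=np.load(f"pics/W_{n}.npy")
    h=cv2.cvtColor(p,cv2.COLOR_RGB2HSV)
    # coaster
    m=(h[...,0]<16)&(h[...,1]>80)&(abs(W[...,2]-.005)<.006)&(W[...,0]<.6)&(W[...,0]>.3)&(abs(W[...,1])<.25)
    k,l,s,c=cv2.connectedComponentsWithStats(m.astype(np.uint8)); i=1+s[1:,4].argmax()
    q=W[l==i]; print(n,"coaster",cv2.minAreaRect((q[:,:2]*1000).astype(np.float32)),np.median(q[:,2]),s[i,4])
    # clips
    for nm,m in(("green",(h[...,0]>40)&(h[...,0]<90)&(h[...,1]>70)),("orange",(h[...,0]<18)&(h[...,1]>80))):
        m=m&(W[...,2]>.045)&(W[...,2]<.16)&(W[...,1]<-.25)&(W[...,1]>-.36)&(W[...,0]<.62)
        q=W[m]
        for a in np.arange(.05,.15,.01):
            k=q[(q[:,2]>=a)&(q[:,2]<a+.01)]
            if len(k)>5: print(n,nm,round(a,2),len(k),"x",np.percentile(k[:,0],[3,97]).round(4),"y",np.percentile(k[:,1],[3,97]).round(4))
    m=(W[...,2]>.062)&(W[...,2]<.072)&(W[...,1]<-.25)&(W[...,1]>-.36)&(W[...,0]<.64)&(W[...,0]>.38)&(h[...,1]<60)
    q=W[m];print(n,"bar",len(q)); f=np.polyfit(q[:,0],q[:,1],1);print(f, "y at .558,.448",np.polyval(f,[.558,.448]),q[:,0].min(),q[:,0].max())
    # pan rim
    m=(W[...,2]>.055)&(W[...,2]<.07)&(abs(W[...,1])<.17)&(W[...,0]<.65)&(W[...,0]>.48)&(h[...,1]<60)
    print(n,"pan",cv2.minAreaRect((W[m][:,:2]*1000).astype(np.float32)))
```

```text
top coaster ((416.495849609375, -175.17135620117188), (81.22964477539062, 81.23033142089844), 61.70001983642578) 0.004337946430078053 1393
top green 0.07 11 x [0.5388 0.5429] y [-0.3106 -0.305 ]
top green 0.08 10 x [0.5423 0.5684] y [-0.3246 -0.3008]
top green 0.09 171 x [0.5429 0.5705] y [-0.3277 -0.3061]
top green 0.1 67 x [0.5417 0.57  ] y [-0.3304 -0.326 ]
top green 0.11 69 x [0.5424 0.5707] y [-0.3335 -0.3287]
top green 0.12 75 x [0.5412 0.5702] y [-0.336  -0.3012]
top green 0.13 124 x [0.5418 0.571 ] y [-0.3397 -0.2861]
top green 0.14 24 x [0.543  0.5725] y [-0.3381 -0.2861]
top orange 0.05 6 x [0.4289 0.4681] y [-0.306  -0.3006]
top orange 0.06 10 x [0.4284 0.4692] y [-0.308  -0.2998]
top orange 0.07 31 x [0.4301 0.464 ] y [-0.304  -0.2941]
top orange 0.08 32 x [0.4333 0.4632] y [-0.3061 -0.2939]
top orange 0.09 199 x [0.4344 0.4624] y [-0.3232 -0.2925]
top orange 0.1 89 x [0.4325 0.4632] y [-0.3263 -0.2911]
top orange 0.11 84 x [0.432  0.4624] y [-0.3296 -0.2868]
top orange 0.12 92 x [0.4333 0.4634] y [-0.3319 -0.2856]
top orange 0.13 141 x [0.4319 0.463 ] y [-0.3363 -0.2819]
[... 986 characters left out ...]
0.297 ]
side orange 0.06 16 x [0.4272 0.4664] y [-0.3054 -0.3007]
side orange 0.07 44 x [0.4281 0.4664] y [-0.3169 -0.2931]
side orange 0.08 47 x [0.4315 0.4619] y [-0.3004 -0.2912]
side orange 0.09 47 x [0.4309 0.4653] y [-0.3241 -0.2896]
side orange 0.1 47 x [0.43   0.4623] y [-0.3283 -0.2879]
side orange 0.11 99 x [0.4315 0.4627] y [-0.3315 -0.2854]
side orange 0.12 96 x [0.43   0.4612] y [-0.334  -0.2833]
side orange 0.13 109 x [0.4314 0.4627] y [-0.3378 -0.2805]
side bar 180
[-0.03966838 -0.28932647] y at .558,.448 [-0.31146142 -0.3070979 ] 0.395736362516811 0.6131132376573455
side pan ((556.8255004882812, 0.7257232666015625), (296.31573486328125, 113.16602325439453), 89.18462371826172)
```

```bash
python3 -m crank --help 2>&1 | head; cd pics; python3 -c "
import cv2
a=cv2.imread('side0.png')[120:220,280:420]
cv2.imwrite('crop0.png',cv2.resize(a,None,fx=5,fy=5))"
```

```text
invalid input: not JSON, or not a number
```

View pics/crop0.png

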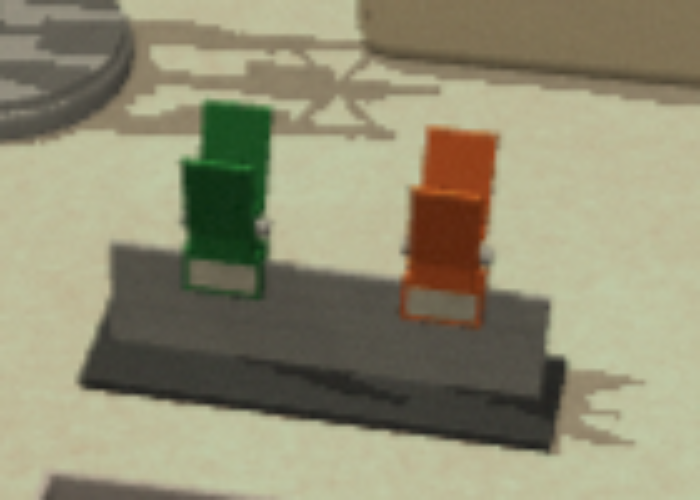

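```bash
cat >> h.py <<'E'
def plan(x,y,z,yaw=None):
    """print slide/roll from now to TCP target (world); yaw = direction of tool z in deg"""
    o,M=tool(); d=np.array([x,y,z])-o['eef_pos']; y0=np.degrees(np.arctan2(M[1,2],M[0,2]))
    s=M.T@d
    rl=0 if yaw is None else -((yaw-y0+180)%360-180)
    print("t",round(o['time_s'],2),"pos",o['eef_pos'].round(4),"yawz",round(y0,1),"q6",round(o['q'][5],2),"F",o['ft_force'].round(1),"w",round(o['grip_width']*.0854,4),"-> slide",s.round(4),"len",round(np.linalg.norm(s),3),"roll",round(rl,1))
E
python3 -m crank '[{"slide":[-0.025,0,-0.021],"roll":-7},{"slide":[-0.05,0,-0.042],"roll":-14},{"slide":[-0.075,0,-0.062],"roll":-21},{"slide":[-0.1,0,-0.083],"roll":-28},{"slide":[-0.125,0,-0.104],"roll":-35},{"slide":[-0.15,0,-0.125],"roll":-42},{"slide":[-0.175,0,-0.146],"roll":-49},{"slide":[-0.2,0,-0.166],"roll":-56}]' 0.062 30
python3 -c "
from h import *
plan(.557,.052,.2,-0.9)"
```

```text
time_s: 0.77
eef_pos: [0.3148, -0.3273, 0.2034]
tool_rot: [0.425, -0.425, 0.565, -0.565]
ft_force: [0.2, -0.2, 0.1]
grip_width: 0.725
t 0.77 pos [ 0.3148 -0.3273  0.2034] yawz -16.0 q6 0.91 F [ 0.2 -0.2  0.1] w 0.0619 -> slide [-0.4315  0.0036  0.128 ] len 0.45 roll -15.1
```

```bash
python3 -m crank '[{"slide":[-0.034,0,0.01],"roll":-2},{"slide":[-0.07,0,0.02],"roll":-4},{"slide":[-0.105,0,0.031],"roll":-6},{"slide":[-0.14,0,0.041],"roll":-8},{"slide":[-0.175,0,0.052],"roll":-10},{"slide":[-0.21,0,0.062],"roll":-12},{"slide":[-0.245,0,0.072],"roll":-14},{"slide":[-0.28,0,0.083],"roll":-15}]'
python3 -c "
from h import *
plan(.557,.052,.15,-0.9)"
```

```text
time_s: 1.43
eef_pos: [0.4732, -0.0821, 0.2035]
tool_rot: [0.494, -0.495, 0.506, -0.505]
ft_force: [0.3, 0.1, -0.0]
grip_width: 0.727
t 1.43 pos [ 0.4732 -0.0821  0.2035] yawz -1.3 q6 1.29 F [ 0.3  0.1 -0. ] w 0.0621 -> slide [-0.1359  0.0535  0.0808] len 0.167 roll -0.4
```

```bash
python3 -m crank '[{"slide":[-0.034,0,0.02]},{"slide":[-0.068,0,0.04]},{"slide":[-0.102,0,0.06]},{"slide":[-0.136,0,0.081]},{"slide":[-0.136,0,0.081]},{"slide":[-0.136,0.027,0.081]},{"slide":[-0.136,0.054,0.081]},{"slide":[-0.136,0.054,0.081]}]'
python3 -c "
from h import *
plan(.557,.052,.060,-0.9)"
```

```text
t 1.43 pos [ 0.4732 -0.0821  0.2035] yawz -1.3 q6 1.29 F [ 0.3  0.1 -0. ] w 0.0621 -> slide [-0.1359  0.1435  0.0809] len 0.214 roll -0.4invalid input at $[0]: expected keys slide, roll
```

Both keys are required in every row.

```bash
python3 -m crank '[{"slide":[-0.034,0,0.02],"roll":0},{"slide":[-0.068,0,0.04],"roll":0},{"slide":[-0.102,0,0.06],"roll":0},{"slide":[-0.136,0,0.081],"roll":0},{"slide":[-0.136,0,0.081],"roll":0},{"slide":[-0.136,0.027,0.081],"roll":0},{"slide":[-0.136,0.054,0.081],"roll":0},{"slide":[-0.136,0.054,0.081],"roll":0}]'
python3 -c "
from h import *
plan(.557,.052,.060,-0.9)"
```

```text
time_s: 2.1
eef_pos: [0.5529, 0.0502, 0.1442]
tool_rot: [0.492, -0.497, 0.508, -0.503]
ft_force: [-2.4, -0.1, 0.0]
grip_width: 0.73
t 2.1 pos [0.5529 0.0502 0.1442] yawz -1.3 q6 1.57 F [-2.4 -0.1  0. ] w 0.0623 -> slide [-0.0019  0.0842  0.005 ] len 0.084 roll -0.4
```

```bash
python3 -m crank '[{"slide":[0,0,0],"roll":0},{"slide":[0,0,0],"roll":0},{"slide":[0,0,0],"roll":0}]'
python3 -c "
from h import *
plan(.557,.052,.060,-0.9)"
```

```text
time_s: 2.35
eef_pos: [0.5584, 0.0497, 0.1517]
tool_rot: [-0.495, 0.493, -0.505, 0.507]
ft_force: [-0.9, 0.4, -0.8]
grip_width: 0.731
t 2.35 pos [0.5584 0.0497 0.1517] yawz -1.4 q6 1.57 F [-0.9  0.4 -0.8] w 0.0624 -> slide [-0.0023  0.0917 -0.0018] len 0.092 roll -0.5
```

Descend on the timer, then grip and lift.

```bash
python3 -m crank '[{"slide":[-0.002,0.03,-0.001],"roll":0},{"slide":[-0.002,0.06,-0.001],"roll":0},{"slide":[-0.002,0.08,-0.001],"roll":0},{"slide":[-0.002,0.091,-0.001],"roll":0},{"slide":[-0.002,0.091,-0.001],"roll":0},{"slide":[-0.002,0.091,-0.001],"roll":0}]'
python3 -m crank '[{"slide":[0,0,0],"roll":0},{"slide":[0,0,0],"roll":0},{"slide":[0,0,0],"roll":0},{"slide":[0,0,0],"roll":0},{"slide":[0,0,0],"roll":0},{"slide":[0,0,0],"roll":0}]' 0.03 30
```

```text
time_s: 2.85
eef_pos: [0.5569, 0.0519, 0.0598]
tool_rot: [-0.494, 0.494, -0.506, 0.506]
ft_force: [0.0, 0.6, -0.4]
grip_width: 0.725
time_s: 3.35
eef_pos: [0.5582, 0.052, 0.0611]
tool_rot: [-0.495, 0.493, -0.505, 0.507]
ft_force: [-1.7, -0.3, 6.2]
grip_width: 0.509
```

```bash
python3 -m crank '[{"slide":[0,-0.02,0],"roll":0},{"slide":[0,-0.05,0],"roll":0},{"slide":[0,-0.085,0],"roll":0},{"slide":[0,-0.12,0],"roll":0},{"slide":[0,-0.14,0],"roll":0},{"slide":[0,-0.14,0],"roll":0},{"slide":[0,-0.14,0],"roll":0}]'
python3 -c "
from h import *
plan(.4155,-.1745,.064,-0.9);snap('t1','side')"
```

```text
time_s: 3.93
eef_pos: [0.5579, 0.0521, 0.2009]
tool_rot: [-0.495, 0.493, -0.505, 0.507]
ft_force: [-0.1, -1.1, -1.7]
grip_width: 0.517
t 3.93 pos [0.5579 0.0521 0.2009] yawz -1.4 q6 1.57 F [-0.1 -1.1 -1.7] w 0.0441 -> slide [ 0.2299  0.1362 -0.1377] len 0.301 roll -0.5
```

View pics/t1_side.png

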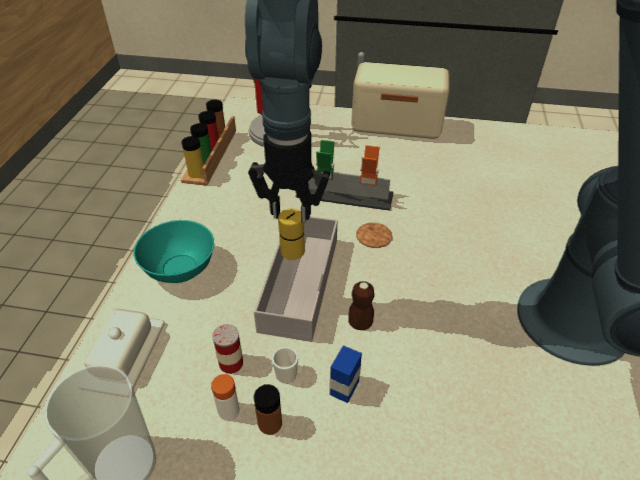

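The timer hangs upright at about (291,235), clear of the pan.

```bash
python3 -m crank '[{"slide":[0.03,0,-0.018],"roll":0},{"slide":[0.063,0,-0.038],"roll":0},{"slide":[0.096,0,-0.058],"roll":0},{"slide":[0.13,0,-0.078],"roll":0},{"slide":[0.163,0,-0.098],"roll":0},{"slide":[0.196,0,-0.118],"roll":0},{"slide":[0.22,0,-0.132],"roll":0},{"slide":[0.23,0,-0.138],"roll":0}]'
python3 -m crank '[{"slide":[0,0,0],"roll":0},{"slide":[0,0.03,0],"roll":0},{"slide":[0,0.06,0],"roll":0},{"slide":[0,0.09,0],"roll":0},{"slide":[0,0.11,0],"roll":0},{"slide":[0,0.12,0],"roll":0},{"slide":[0,0.12,0],"roll":0},{"slide":[0,0.12,0],"roll":0}]'
python3 -c "
from h import *
plan(.4155,-.1745,.062,-0.9)"
```

```text
time_s: 4.65
eef_pos: [0.4096, -0.1764, 0.1969]
tool_rot: [0.492, -0.494, 0.508, -0.506]
ft_force: [-0.0, 0.5, -1.6]
grip_width: 0.514
time_s: 5.32
eef_pos: [0.4119, -0.1731, 0.0776]
tool_rot: [0.494, -0.494, 0.507, -0.504]
ft_force: [0.7, -0.2, -1.0]
grip_width: 0.508
t 5.32 pos [ 0.4119 -0.1731  0.0776] yawz -1.3 q6 1.05 F [ 0.7 -0.2 -1. ] w 0.0434 -> slide [0.0014 0.0156 0.0037] len 0.016 roll -0.4
```

```bash
python3 -m crank '[{"slide":[0.001,0.006,0.003],"roll":0},{"slide":[0.001,0.011,0.003],"roll":0},{"slide":[0.001,0.015,0.003],"roll":0},{"slide":[0.001,0.0155,0.003],"roll":0},{"slide":[0.001,0.0155,0.003],"roll":0}]'
python3 -c "
from h import *
plan(.4155,-.1745,.062,-0.9)"
```

```text
time_s: 5.73
eef_pos: [0.4158, -0.1755, 0.0632]
tool_rot: [0.494, -0.494, 0.506, -0.506]
ft_force: [0.3, 0.4, -0.9]
grip_width: 0.508
t 5.73 pos [ 0.4158 -0.1755  0.0632] yawz -1.4 q6 1.05 F [ 0.3  0.4 -0.9] w 0.0434 -> slide [-0.001   0.0012 -0.0003] len 0.002 roll -0.5
```

```bash
python3 -m crank '[{"slide":[0,0.001,0],"roll":0},{"slide":[0,0.002,0],"roll":0},{"slide":[0,0.002,0],"roll":0}]'
python3 -m crank '[{"slide":[0,0,0],"roll":0},{"slide":[0,0,0],"roll":0},{"slide":[0,0,0],"roll":0},{"slide":[0,0,0],"roll":0}]' 0.06
python3 -m crank '[{"slide":[0,-0.03,0],"roll":0},{"slide":[0,-0.065,0],"roll":0},{"slide":[0,-0.1,0],"roll":0},{"slide":[0,-0.135,0],"roll":0},{"slide":[0,-0.14,0],"roll":0}]'
python3 - <<'E'
from h import *
p,W=snap('t2','side'); show(p,W,.08,.11)
plan(.542,.3275,.2,-0.9)
E
```

```text
time_s: 5.98
eef_pos: [0.4161, -0.1762, 0.0622]
tool_rot: [-0.494, 0.494, -0.505, 0.507]
ft_force: [-2.5, 1.1, 5.4]
grip_width: 0.509
time_s: 6.32
eef_pos: [0.4159, -0.1757, 0.0613]
tool_rot: [-0.494, 0.494, -0.506, 0.506]
ft_force: [-0.3, 0.4, -1.3]
grip_width: 0.7
time_s: 6.73
eef_pos: [0.4189, -0.1774, 0.2073]
tool_rot: [-0.495, 0.493, -0.503, 0.509]
ft_force: [-0.4, 0.0, 0.5]
grip_width: 0.706
px [325. 164.] n 154 z 0.0953 col [29 61 31] ctr [ 555.1 -309.4] size [41.5 39.3] ang 10.5
px [368. 171.] n 136 z 0.0934 col [103  54  29] ctr [ 447.  -300.2] size [27.6 43.7] ang 89.5
px [377. 207.] n 288 z 0.0929 col [153 128  43] ctr [ 414.1 -174.7] size [45.2 44.4] ang 47.9
px [362. 292.] n 341 z 0.0956 col [60 37 23] ctr [416.2  80.6] size [38.9 39.3] ang 63.8
px [225. 335.] n 513 z 0.0889 col [148 128 113] ctr [643. 222.] size [45.8 47.5] ang 0.4
px [346. 361.] n 618 z 0.0888 col [ 31  63 122] ctr [426.8 236.1] size [52.6 36.8] ang 73.0
px [222. 385.] n 422 z 0.0888 col [168  85  37] ctr [618.3 316.8] size [37.4 37.5] ang 39.3
px [266. 397.] n 572 z 0.0927 col [18 18 16] ctr [541.5 327.9] size [40.8 41.7] ang 47.6
px [106. 408.] n 414 z 0.0959 col [149 149 125] ctr [776.7 395.8] size [58.3 12.6] ang 28.3
px [120. 459.] n 708 z 0.0953 col [149 151 136] ctr [730.9 458.4] size [104.4  42.9] ang 50.4
t 6.78 pos [ 0.4187 -0.1773  0.2057] yawz -1.4 q6 1.05 F [-0.5 -0.3  0.8] w 0.0599 -> slide [-0.5076  0.0044  0.1113] len 0.52 roll -0.5
```

View pics/t2_side.png

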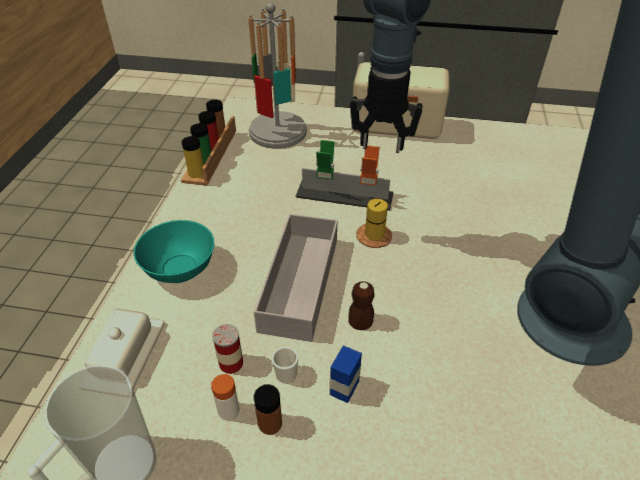

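The timer stands on the coaster at (377,220), within 2 mm of the centre; nothing else has moved. Next is the jar.

```bash
python3 -m crank '[{"slide":[-0.034,0,0.008],"roll":0},{"slide":[-0.07,0,0.016],"roll":0},{"slide":[-0.108,0,0.024],"roll":0},{"slide":[-0.146,0,0.032],"roll":0},{"slide":[-0.184,0,0.04],"roll":0},{"slide":[-0.222,0,0.048],"roll":0},{"slide":[-0.26,0,0.056],"roll":0},{"slide":[-0.298,0,0.065],"roll":0}]'
python3 -m crank '[{"slide":[-0.038,0,0.008],"roll":0},{"slide":[-0.076,0,0.016],"roll":0},{"slide":[-0.114,0,0.024],"roll":0},{"slide":[-0.152,0,0.032],"roll":0},{"slide":[-0.19,0,0.04],"roll":0},{"slide":[-0.205,0,0.045],"roll":0},{"slide":[-0.208,0.03,0.046],"roll":0},{"slide":[-0.208,0.05,0.046],"roll":0}]'
python3 -c "
from h import *
plan(.542,.3275,.058,-0.9)"
```

```text
time_s: 7.45
eef_pos: [0.4871, 0.1227, 0.1997]
tool_rot: [0.493, -0.495, 0.506, -0.505]
ft_force: [-0.6, -0.2, 0.7]
grip_width: 0.702
time_s: 8.12
eef_pos: [0.539, 0.3296, 0.1485]
tool_rot: [0.495, -0.495, 0.505, -0.505]
ft_force: [-1.0, -0.6, -0.2]
grip_width: 0.699
t 8.12 pos [0.539  0.3296 0.1485] yawz -1.2 q6 2.04 F [-1.  -0.6 -0.2] w 0.0597 -> slide [0.002  0.0905 0.0031] len 0.091 roll -0.3
```

```bash
python3 -m crank '[{"slide":[0.001,0.0,0.002],"roll":0},{"slide":[0.001,0.03,0.002],"roll":0},{"slide":[0.001,0.06,0.002],"roll":0},{"slide":[0.001,0.08,0.002],"roll":0},{"slide":[0.001,0.089,0.002],"roll":0},{"slide":[0.001,0.089,0.002],"roll":0},{"slide":[0.001,0.089,0.002],"roll":0}]'
python3 -m crank '[{"slide":[0,0,0],"roll":0},{"slide":[0,0,0],"roll":0},{"slide":[0,0,0],"roll":0},{"slide":[0,0,0],"roll":0},{"slide":[0,0,0],"roll":0},{"slide":[0,0,0],"roll":0}]' 0.025 30
python3 -c "
from h import *
plan(.5565,-.068,.2,-0.9)"
python3 -m crank '[{"slide":[0,-0.02,0],"roll":0},{"slide":[0,-0.05,0],"roll":0},{"slide":[0,-0.085,0],"roll":0},{"slide":[0,-0.12,0],"roll":0},{"slide":[0,-0.145,0],"roll":0},{"slide":[0,-0.145,0],"roll":0}]'
python3 -c "
from h import *
plan(.5565,-.068,.2,-0.9)"
```

```text
time_s: 8.7
eef_pos: [0.541, 0.3263, 0.0628]
tool_rot: [-0.494, 0.494, -0.506, 0.506]
ft_force: [-0.1, 0.0, -0.0]
grip_width: 0.702
time_s: 9.2
eef_pos: [0.5437, 0.3282, 0.0669]
tool_rot: [-0.497, 0.491, -0.505, 0.507]
ft_force: [-2.3, -0.2, 10.7]
grip_width: 0.293
t 9.2 pos [0.5437 0.3282 0.0669] yawz -1.4 q6 2.04 F [-2.3 -0.2 10.7] w 0.0251 -> slide [ 0.3953 -0.1344  0.023 ] len 0.418 roll -0.5
time_s: 9.7
eef_pos: [0.5446, 0.3283, 0.216]
tool_rot: [-0.499, 0.489, -0.504, 0.508]
ft_force: [0.8, 0.7, 1.8]
grip_width: 0.294
t 9.7 pos [0.5446 0.3283 0.216 ] yawz -1.4 q6 2.04 F [0.8 0.7 1.8] w 0.0251 -> slide [0.396  0.0139 0.0211] len 0.397 roll -0.5
```

Run:
```python
from h import *
p,W=snap('j1','side'); show(p,W,.08,.13)
```

```text
px [325. 158.] n 348 z 0.1121 col [33 74 36] ctr [ 555.7 -313.9] size [54.2 43.7] ang 86.0
px [370. 163.] n 350 z 0.1119 col [131  63  31] ctr [ 447.4 -310.1] size [55.9 44.5] ang 83.0
px [377. 207.] n 287 z 0.0929 col [172 145  50] ctr [ 414.2 -174.2] size [45.5 42.9] ang 56.4
px [363. 292.] n 341 z 0.0955 col [69 42 27] ctr [416.5  80.2] size [40.  40.3] ang 41.7
px [225. 336.] n 508 z 0.0891 col [165 143 127] ctr [643.4 222.6] size [44.8 47.4] ang 36.3
px [346. 361.] n 617 z 0.0888 col [ 36  72 138] ctr [426.6 235.9] size [54.1 36.6] ang 73.1
px [222. 385.] n 425 z 0.0886 col [187  97  43] ctr [618.  317.4] size [37.2 36.8] ang 80.7
px [266. 397.] n 570 z 0.0928 col [22 22 19] ctr [541.4 327.7] size [40.5 42.7] ang 15.8
px [106. 404.] n 741 z 0.1077 col [168 167 141] ctr [772.5 394.1] size [64.9 15.6] ang 21.8
px [119. 456.] n 1231 z 0.1062 col [165 167 151] ctr [731.2 458.3] size [105.7  44.2] ang 50.6
```

View pics/j1_side.png

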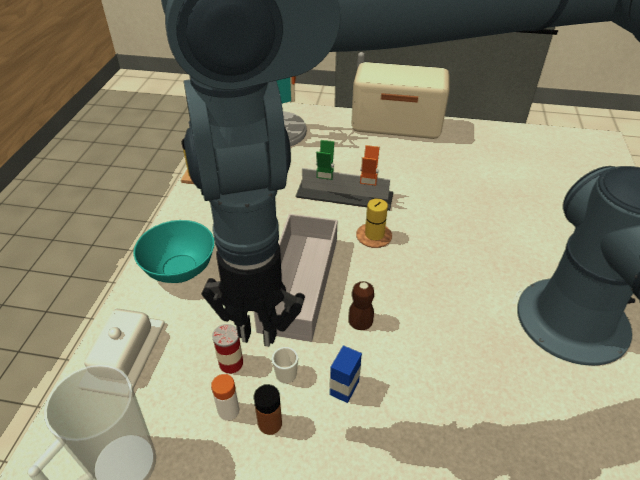

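The jar at (267,410) was not taken; the fingers slid off its cap. The pads stand farther back when part open, so I'll go 20 mm lower.

```bash
python3 -m crank '[{"slide":[0.001,0.0,-0.002],"roll":0},{"slide":[0.001,0.02,-0.003],"roll":0},{"slide":[0.001,0.055,-0.003],"roll":0},{"slide":[0.001,0.09,-0.003],"roll":0},{"slide":[0.001,0.125,-0.003],"roll":0},{"slide":[0.001,0.155,-0.003],"roll":0},{"slide":[0.001,0.172,-0.003],"roll":0},{"slide":[0.001,0.172,-0.003],"roll":0}]' 0.06
python3 -m crank '[{"slide":[0,0,0],"roll":0},{"slide":[0,0,0],"roll":0},{"slide":[0,0,0],"roll":0}]' 
python3 -c "
from h import *
plan(.5415,.3275,.042,-0.9)"
```

```text
time_s: 10.42
eef_pos: [0.5324, 0.3229, 0.0287]
tool_rot: [0.49, -0.498, 0.507, -0.505]
ft_force: [-0.5, -0.7, 0.2]
grip_width: 0.707
time_s: 10.67
eef_pos: [0.5391, 0.3262, 0.0371]
tool_rot: [-0.495, 0.493, -0.506, 0.506]
ft_force: [-0.5, -0.6, 0.1]
grip_width: 0.699
t 10.67 pos [0.5391 0.3262 0.0371] yawz -1.4 q6 2.04 F [-0.5 -0.6  0.1] w 0.0597 -> slide [-0.0013 -0.0049  0.0024] len 0.006 roll -0.5
```

```bash
python3 -m crank '[{"slide":[0,-0.003,0.001],"roll":0},{"slide":[0,-0.003,0.001],"roll":0}]' 
python3 -m crank '[{"slide":[0,0,0],"roll":0},{"slide":[0,0,0],"roll":0},{"slide":[0,0,0],"roll":0},{"slide":[0,0,0],"roll":0},{"slide":[0,0,0],"roll":0}]' 0.025 30
python3 -m crank '[{"slide":[0,-0.02,0],"roll":0},{"slide":[0,-0.05,0],"roll":0},{"slide":[0,-0.085,0],"roll":0},{"slide":[0,-0.12,0],"roll":0},{"slide":[0,-0.15,0],"roll":0},{"slide":[0,-0.155,0],"roll":0}]'
python3 -c "
from h import *
plan(.5565,-.068,.2,-0.9);o,M=tool();print(M.round(3))"
```

```text
time_s: 10.83
eef_pos: [0.5404, 0.3263, 0.0404]
tool_rot: [-0.495, 0.493, -0.505, 0.506]
ft_force: [0.2, -0.3, 0.4]
grip_width: 0.701
time_s: 11.25
eef_pos: [0.5399, 0.326, 0.0394]
tool_rot: [-0.495, 0.493, -0.506, 0.506]
ft_force: [1.2, -0.1, 5.3]
grip_width: 0.482
time_s: 11.75
eef_pos: [0.541, 0.3268, 0.1989]
tool_rot: [-0.497, 0.491, -0.505, 0.507]
ft_force: [1.1, 0.1, -1.7]
grip_width: 0.482
t 11.75 pos [0.541  0.3268 0.1989] yawz -1.4 q6 2.04 F [ 1.1  0.1 -1.7] w 0.0412 -> slide [ 0.3943 -0.0024  0.0249] len 0.395 roll -0.5
[[-0.024  0.007  1.   ]
 [-1.     0.003 -0.024]
 [-0.004 -1.     0.007]]
```

```bash
python3 -m crank '[{"slide":[0.03,0,0.002],"roll":0},{"slide":[0.066,0,0.004],"roll":0},{"slide":[0.102,0,0.006],"roll":0},{"slide":[0.138,0,0.008],"roll":0},{"slide":[0.174,0,0.01],"roll":0},{"slide":[0.21,0,0.012],"roll":0},{"slide":[0.246,0,0.015],"roll":0},{"slide":[0.282,0,0.018],"roll":0}]'
python3 -m crank '[{"slide":[0.035,0,0.002],"roll":0},{"slide":[0.07,0,0.004],"roll":0},{"slide":[0.098,0,0.006],"roll":0},{"slide":[0.11,0,0.007],"roll":0},{"slide":[0.112,0,0.007],"roll":0},{"slide":[0.112,0,0.007],"roll":0},{"slide":[0.112,0,0.007],"roll":0}]'
python3 -c "
from h import *
plan(.5565,-.068,.045,-0.9)"
```

```text
time_s: 12.42
eef_pos: [0.5485, 0.0417, 0.1913]
tool_rot: [0.493, -0.495, 0.507, -0.505]
ft_force: [0.3, 0.1, -2.7]
grip_width: 0.48
time_s: 13.0
eef_pos: [0.5538, -0.0675, 0.1925]
tool_rot: [0.494, -0.494, 0.506, -0.505]
ft_force: [0.5, 0.1, -2.3]
grip_width: 0.479
t 13.0 pos [ 0.5538 -0.0675  0.1925] yawz -1.3 q6 1.36 F [ 0.5  0.1 -2.3] w 0.0409 -> slide [0.0006 0.1475 0.0029] len 0.147 roll -0.4
```

```bash
python3 -m crank '[{"slide":[0,0.03,0.003],"roll":0},{"slide":[0,0.065,0.003],"roll":0},{"slide":[0,0.1,0.003],"roll":0},{"slide":[0,0.12,0.003],"roll":0},{"slide":[0,0.132,0.003],"roll":0},{"slide":[0,0.138,0.003],"roll":0},{"slide":[0,0.138,0.003],"roll":0},{"slide":[0,0.138,0.003],"roll":0}]'
python3 -c "
from h import *
plan(.5565,-.068,.044,-0.9)"
```

```text
time_s: 13.67
eef_pos: [0.5578, -0.068, 0.0558]
tool_rot: [-0.495, 0.494, -0.505, 0.506]
ft_force: [-0.8, -0.5, -1.7]
grip_width: 0.481
t 13.67 pos [ 0.5578 -0.068   0.0558] yawz -1.3 q6 1.36 F [-0.8 -0.5 -1.7] w 0.0411 -> slide [ 0.      0.0118 -0.0013] len 0.012 roll -0.4
```

```bash
python3 -m crank '[{"slide":[0,0.005,0],"roll":0},{"slide":[0,0.009,0],"roll":0},{"slide":[0,0.011,0],"roll":0},{"slide":[0,0.012,0],"roll":0},{"slide":[0,0.012,0],"roll":0}]'
python3 -m crank '[{"slide":[0,0,0],"roll":0},{"slide":[0,0,0],"roll":0},{"slide":[0,0,0],"roll":0},{"slide":[0,0,0],"roll":0}]' 0.056
python3 -m crank '[{"slide":[0,-0.03,0],"roll":0},{"slide":[0,-0.065,0],"roll":0},{"slide":[0,-0.1,0],"roll":0},{"slide":[0,-0.135,0],"roll":0},{"slide":[0,-0.155,0],"roll":0}]'
python3 - <<'E'
from h import *
p,W=snap('j2','side'); show(p,W,.08,.13)
plan(.6185,.317,.2,-0.9)
E
```

```text
time_s: 14.08
eef_pos: [0.5576, -0.069, 0.0436]
tool_rot: [-0.494, 0.494, -0.506, 0.506]
ft_force: [-0.3, 1.6, -1.0]
grip_width: 0.486
time_s: 14.42
eef_pos: [0.5577, -0.0691, 0.0436]
tool_rot: [-0.494, 0.494, -0.506, 0.506]
ft_force: [-0.4, 0.3, 0.2]
grip_width: 0.659
time_s: 14.83
eef_pos: [0.559, -0.0693, 0.2027]
tool_rot: [-0.495, 0.493, -0.504, 0.508]
ft_force: [1.7, 0.2, 0.4]
grip_width: 0.655
px [326. 147.] n 49 z 0.1226 col [24 71 30] ctr [ 557.6 -333.5] size [18.1 11.8] ang 0.1
px [370. 163.] n 343 z 0.1126 col [118  57  27] ctr [ 446.6 -310.1] size [53.3 43.4] ang 89.2
px [328. 166.] n 59 z 0.0915 col [34 58 34] ctr [ 544.3 -304.9] size [26.1 15.3] ang 71.3
px [377. 207.] n 287 z 0.0928 col [157 131  45] ctr [ 414.3 -174.1] size [44.3 44. ] ang 64.6
px [304. 231.] n 307 z 0.0961 col [15 14 13] ctr [558.8 -63.3] size [41.7 41.5] ang 47.5
px [362. 292.] n 342 z 0.0953 col [62 38 24] ctr [416.9  80.5] size [40.1 40.6] ang 56.2
px [225. 335.] n 514 z 0.0889 col [150 130 115] ctr [643.  222.3] size [45.9 47.3] ang 57.5
px [345. 361.] n 617 z 0.0887 col [ 32  64 125] ctr [426.7 236. ] size [52.3 36.7] ang 73.1
px [243. 366.] n 389 z 0.0886 col [169  83  35] ctr [594.6 276.3] size [37.1 37.1] ang 66.9
px [105. 404.] n 751 z 0.1072 col [152 151 127] ctr [772.6 394.7] size [65.7 16. ] ang 23.1
px [119. 456.] n 1246 z 0.106 col [150 151 136] ctr [730.6 458.7] size [105.9  44.2] ang 50.8
t 14.88 pos [ 0.5608 -0.0698  0.2058] yawz -1.4 q6 1.36 F [1.8 0.3 1.9] w 0.0561 -> slide [-0.388   0.0054  0.0484] len 0.391 roll -0.5
```

View pics/j2_side.png

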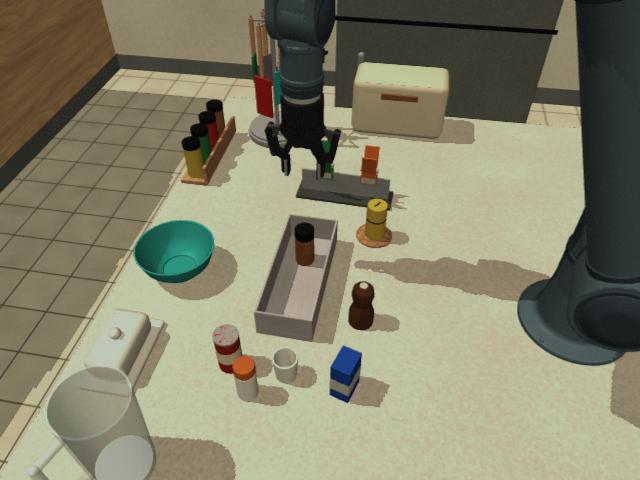

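The jar stands in the pan at (304,245). The tub has been knocked to about (0.595, 0.276), px (245,380), but can still be reached between the can and the egg cup.

```bash
python3 -m crank '[{"slide":[-0.03,0,0.002],"roll":0},{"slide":[-0.066,0,0.005],"roll":0},{"slide":[-0.102,0,0.008],"roll":0},{"slide":[-0.138,0,0.011],"roll":0},{"slide":[-0.174,0,0.014],"roll":0},{"slide":[-0.21,0,0.017],"roll":0},{"slide":[-0.246,0,0.019],"roll":0},{"slide":[-0.282,0,0.021],"roll":0}]' 0.054
python3 -m crank '[{"slide":[-0.03,0,0.002],"roll":0},{"slide":[-0.055,0,0.004],"roll":0},{"slide":[-0.065,0,0.005],"roll":0},{"slide":[-0.065,0.02,0.005],"roll":0},{"slide":[-0.065,0.04,0.005],"roll":0},{"slide":[-0.065,0.045,0.005],"roll":0},{"slide":[-0.065,0.045,0.005],"roll":0},{"slide":[-0.065,0.045,0.005],"roll":0}]'
python3 - <<'E'
from h import *
p,W=snap('u1','side'); show(p,W,.08,.13,xr=(.5,.7),yr=(.15,.4))
plan(.595,.276,.040,-0.9)
E
```

```text
time_s: 15.55
eef_pos: [0.585, 0.2142, 0.1981]
tool_rot: [-0.494, 0.494, -0.506, 0.506]
ft_force: [0.9, 0.4, 0.2]
grip_width: 0.633
time_s: 16.22
eef_pos: [0.5915, 0.2766, 0.1535]
tool_rot: [0.494, -0.494, 0.506, -0.506]
ft_force: [-0.4, -0.1, 0.6]
grip_width: 0.631
px [226. 336.] n 474 z 0.0891 col [163 141 125] ctr [642.8 222.1] size [45.9 47.1] ang 39.3
px [243. 366.] n 394 z 0.0887 col [184  92  40] ctr [594.8 276.8] size [37.6 36.9] ang 11.7
t 16.27 pos [0.5922 0.2768 0.1543] yawz -1.4 q6 1.94 F [0.5 0.1 0.1] w 0.054 -> slide [0.0008 0.1143 0.0027] len 0.114 roll -0.5
```

```bash
python3 -m crank '[{"slide":[0,0.02,0.002],"roll":0},{"slide":[0,0.045,0.002],"roll":0},{"slide":[0,0.07,0.002],"roll":0},{"slide":[0,0.09,0.002],"roll":0},{"slide":[0,0.105,0.002],"roll":0},{"slide":[0,0.113,0.002],"roll":0},{"slide":[0,0.113,0.002],"roll":0},{"slide":[0,0.113,0.002],"roll":0}]'
python3 -m crank '[{"slide":[0,0,0],"roll":0},{"slide":[0,0,0],"roll":0},{"slide":[0,0,0],"roll":0},{"slide":[0,0,0],"roll":0},{"slide":[0,0,0],"roll":0}]' 0.02 30
python3 -m crank '[{"slide":[0,-0.02,0],"roll":0},{"slide":[0,-0.05,0],"roll":0},{"slide":[0,-0.085,0],"roll":0},{"slide":[0,-0.12,0],"roll":0},{"slide":[0,-0.15,0],"roll":0},{"slide":[0,-0.155,0],"roll":0}]'
python3 -c "
from h import *
plan(.557,-.019,.2,-0.9)"
```

```text
time_s: 16.93
eef_pos: [0.5944, 0.2773, 0.0414]
tool_rot: [-0.494, 0.494, -0.506, 0.506]
ft_force: [0.9, 0.1, -0.2]
grip_width: 0.63
time_s: 17.35
eef_pos: [0.5954, 0.2778, 0.0424]
tool_rot: [-0.495, 0.493, -0.505, 0.507]
ft_force: [-0.6, 0.1, 5.9]
grip_width: 0.435
time_s: 17.85
eef_pos: [0.5964, 0.2783, 0.2019]
tool_rot: [-0.497, 0.491, -0.504, 0.507]
ft_force: [0.8, 0.9, -0.2]
grip_width: 0.436
t 17.85 pos [0.5964 0.2783 0.2019] yawz -1.4 q6 1.93 F [ 0.8  0.9 -0.2] w 0.0373 -> slide [ 0.2982  0.0006 -0.0323] len 0.3 roll -0.5
```

```bash
python3 -m crank '[{"slide":[0.03,0,-0.004],"roll":0},{"slide":[0.07,0,-0.008],"roll":0},{"slide":[0.11,0,-0.012],"roll":0},{"slide":[0.15,0,-0.016],"roll":0},{"slide":[0.19,0,-0.021],"roll":0},{"slide":[0.23,0,-0.025],"roll":0},{"slide":[0.27,0,-0.03],"roll":0},{"slide":[0.293,0,-0.032],"roll":0}]'
python3 -m crank '[{"slide":[0.004,0,0],"roll":0},{"slide":[0.004,0,0],"roll":0},{"slide":[0.004,0.02,0],"roll":0},{"slide":[0.004,0.04,0],"roll":0},{"slide":[0.004,0.04,0],"roll":0},{"slide":[0.004,0.04,0],"roll":0}]'
python3 -c "
from h import *
plan(.557,-.019,.046,-0.9)"
```

```text
time_s: 18.52
eef_pos: [0.5528, -0.0186, 0.194]
tool_rot: [0.492, -0.494, 0.507, -0.506]
ft_force: [0.9, 0.2, -2.4]
grip_width: 0.427
time_s: 19.02
eef_pos: [0.553, -0.0173, 0.1538]
tool_rot: [0.494, -0.495, 0.507, -0.504]
ft_force: [0.1, -0.4, -1.8]
grip_width: 0.43
t 19.02 pos [ 0.553  -0.0173  0.1538] yawz -1.3 q6 1.45 F [ 0.1 -0.4 -1.8] w 0.0367 -> slide [0.0017 0.1078 0.0045] len 0.108 roll -0.4
```

```bash
python3 -m crank '[{"slide":[0.002,0.02,0.004],"roll":0},{"slide":[0.002,0.045,0.004],"roll":0},{"slide":[0.002,0.07,0.004],"roll":0},{"slide":[0.002,0.087,0.004],"roll":0},{"slide":[0.002,0.097,0.004],"roll":0},{"slide":[0.002,0.1,0.004],"roll":0},{"slide":[0.002,0.1,0.004],"roll":0},{"slide":[0.002,0.1,0.004],"roll":0}]'
python3 -c "
from h import *
plan(.557,-.019,.046,-0.9)"
```

```text
time_s: 19.68
eef_pos: [0.5599, -0.0209, 0.0567]
tool_rot: [-0.495, 0.494, -0.505, 0.506]
ft_force: [-0.1, 0.3, -1.9]
grip_width: 0.432
t 19.68 pos [ 0.5599 -0.0209  0.0567] yawz -1.3 q6 1.44 F [-0.1  0.3 -1.9] w 0.0369 -> slide [-0.0018  0.0107 -0.0029] len 0.011 roll -0.4
```

```bash
python3 -m crank '[{"slide":[-0.001,0.005,-0.002],"roll":0},{"slide":[-0.001,0.008,-0.002],"roll":0},{"slide":[-0.001,0.01,-0.002],"roll":0},{"slide":[-0.001,0.011,-0.002],"roll":0},{"slide":[-0.001,0.011,-0.002],"roll":0}]'
python3 -m crank '[{"slide":[0,0,0],"roll":0},{"slide":[0,0,0],"roll":0},{"slide":[0,0,0],"roll":0},{"slide":[0,0,0],"roll":0}]' 0.052
python3 -m crank '[{"slide":[0,-0.03,0],"roll":0},{"slide":[0,-0.065,0],"roll":0},{"slide":[0,-0.1,0],"roll":0},{"slide":[0,-0.135,0],"roll":0},{"slide":[0,-0.155,0],"roll":0}]'
python3 - <<'E'
from h import *
p,W=snap('u2','side'); show(p,W,.08,.13,xr=(.4,.7),yr=(-.2,.35))
plan(.643,.222,.2,-0.9)
E
```

```text
time_s: 20.1
eef_pos: [0.5573, -0.0196, 0.0464]
tool_rot: [-0.495, 0.493, -0.505, 0.506]
ft_force: [-4.3, 2.0, 11.0]
grip_width: 0.435
time_s: 20.43
eef_pos: [0.5567, -0.02, 0.0443]
tool_rot: [-0.494, 0.494, -0.506, 0.506]
ft_force: [-0.5, -0.5, 0.5]
grip_width: 0.617
time_s: 20.85
eef_pos: [0.5581, -0.0202, 0.2034]
tool_rot: [-0.495, 0.493, -0.505, 0.507]
ft_force: [0.6, 0.5, -0.4]
grip_width: 0.606
px [376. 207.] n 251 z 0.0929 col [157 131  45] ctr [ 418.4 -174.8] size [36.3 48. ] ang 0.1
px [302. 238.] n 553 z 0.0936 col [82 43 22] ctr [556.2 -43.6] size [40.8 87.5] ang 6.8
px [362. 292.] n 319 z 0.0957 col [61 36 22] ctr [417.3  80.3] size [39. 40.] ang 69.5
px [225. 336.] n 520 z 0.0889 col [150 130 115] ctr [642.8 222.2] size [45.8 46.9] ang 19.2
px [346. 361.] n 616 z 0.0889 col [ 32  64 125] ctr [426.8 236.9] size [52.8 36.4] ang 73.1
t 20.9 pos [ 0.5599 -0.0205  0.2064] yawz -1.4 q6 1.45 F [1.6 0.1 1.9] w 0.052 -> slide [-0.2444  0.0069  0.0772] len 0.256 roll -0.5
```

View pics/u2_side.png

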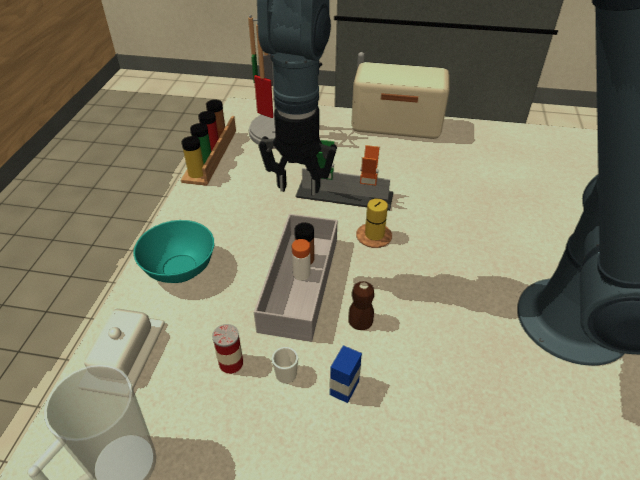

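The tub stands next to the jar at (301,260). Next is the can.

```bash
python3 -m crank '[{"slide":[-0.03,0,0.01],"roll":0},{"slide":[-0.066,0,0.02],"roll":0},{"slide":[-0.102,0,0.032],"roll":0},{"slide":[-0.138,0,0.044],"roll":0},{"slide":[-0.174,0,0.055],"roll":0},{"slide":[-0.21,0,0.067],"roll":0},{"slide":[-0.237,0,0.075],"roll":0},{"slide":[-0.243,0,0.077],"roll":0}]' 0.062
python3 -m crank '[{"slide":[0,0,0],"roll":0},{"slide":[0,0.025,0],"roll":0},{"slide":[0,0.045,0],"roll":0},{"slide":[0,0.045,0],"roll":0},{"slide":[0,0.045,0],"roll":0}]'
python3 - <<'E'
from h import *
p,W=snap('c1','side'); show(p,W,.08,.13,xr=(.5,.7),yr=(.15,.4))
plan(.6435,.2222,.040,-0.9)
E
```

```text
time_s: 21.57
eef_pos: [0.6396, 0.2259, 0.1976]
tool_rot: [0.495, -0.495, 0.505, -0.504]
ft_force: [-0.5, 0.2, -0.3]
grip_width: 0.731
time_s: 21.98
eef_pos: [0.6378, 0.2193, 0.1531]
tool_rot: [0.492, -0.495, 0.507, -0.506]
ft_force: [0.5, -0.4, -0.5]
grip_width: 0.725
px [225. 336.] n 520 z 0.0889 col [159 138 122] ctr [643.  222.3] size [46.7 45.8] ang 63.6
t 22.03 pos [0.639  0.2198 0.1547] yawz -1.4 q6 1.83 F [ 0.2 -0.2  0.3] w 0.0619 -> slide [-0.0026  0.1147  0.0046] len 0.115 roll -0.5
```

```bash
python3 -m crank '[{"slide":[-0.001,0.02,0.002],"roll":0},{"slide":[-0.001,0.045,0.002],"roll":0},{"slide":[-0.001,0.07,0.002],"roll":0},{"slide":[-0.001,0.09,0.002],"roll":0},{"slide":[-0.001,0.105,0.002],"roll":0},{"slide":[-0.001,0.113,0.002],"roll":0},{"slide":[-0.001,0.113,0.002],"roll":0},{"slide":[-0.001,0.113,0.002],"roll":0}]'
python3 -m crank '[{"slide":[0,0,0],"roll":0},{"slide":[0,0,0],"roll":0},{"slide":[0,0,0],"roll":0},{"slide":[0,0,0],"roll":0},{"slide":[0,0,0],"roll":0}]' 0.03 30
python3 -m crank '[{"slide":[0,-0.02,0],"roll":0},{"slide":[0,-0.05,0],"roll":0},{"slide":[0,-0.085,0],"roll":0},{"slide":[0,-0.12,0],"roll":0},{"slide":[0,-0.15,0],"roll":0},{"slide":[0,-0.155,0],"roll":0}]'
python3 -c "
from h import *
plan(.5575,.030,.2,-0.9)"
```

```text
time_s: 22.7
eef_pos: [0.6422, 0.2219, 0.0427]
tool_rot: [-0.494, 0.493, -0.506, 0.506]
ft_force: [0.8, -0.5, 1.1]
grip_width: 0.724
time_s: 23.12
eef_pos: [0.6432, 0.2224, 0.0437]
tool_rot: [-0.495, 0.493, -0.505, 0.507]
ft_force: [-0.0, -0.2, 6.7]
grip_width: 0.527
time_s: 23.62
eef_pos: [0.6441, 0.2229, 0.2032]
tool_rot: [-0.497, 0.491, -0.504, 0.508]
ft_force: [1.4, 0.6, -1.7]
grip_width: 0.527
t 23.62 pos [0.6441 0.2229 0.2032] yawz -1.4 q6 1.83 F [ 1.4  0.6 -1.7] w 0.045 -> slide [ 0.1949  0.0019 -0.082 ] len 0.211 roll -0.5
```

```bash
python3 -m crank '[{"slide":[0.03,0,-0.012],"roll":0},{"slide":[0.06,0,-0.025],"roll":0},{"slide":[0.093,0,-0.039],"roll":0},{"slide":[0.126,0,-0.053],"roll":0},{"slide":[0.158,0,-0.066],"roll":0},{"slide":[0.184,0,-0.077],"roll":0},{"slide":[0.194,0,-0.082],"roll":0},{"slide":[0.194,0,-0.082],"roll":0}]'
python3 -m crank '[{"slide":[0,0,0],"roll":0},{"slide":[0,0.02,0],"roll":0},{"slide":[0,0.04,0],"roll":0},{"slide":[0,0.04,0],"roll":0},{"slide":[0,0.04,0],"roll":0}]'
python3 -c "
from h import *
plan(.5575,.030,.047,-0.9)"
```

```text
time_s: 24.28
eef_pos: [0.5529, 0.028, 0.1954]
tool_rot: [0.492, -0.494, 0.507, -0.506]
ft_force: [-0.2, 1.7, -2.5]
grip_width: 0.529
time_s: 24.7
eef_pos: [0.5538, 0.0314, 0.1549]
tool_rot: [0.494, -0.495, 0.506, -0.504]
ft_force: [1.0, -0.4, -2.0]
grip_width: 0.526
t 24.7 pos [0.5538 0.0314 0.1549] yawz -1.3 q6 1.54 F [ 1.  -0.4 -2. ] w 0.0449 -> slide [0.0014 0.1079 0.0041] len 0.108 roll -0.4
```

```bash
python3 -m crank '[{"slide":[0,0.02,0.002],"roll":0},{"slide":[0,0.045,0.002],"roll":0},{"slide":[0,0.07,0.002],"roll":0},{"slide":[0,0.087,0.002],"roll":0},{"slide":[0,0.097,0.002],"roll":0},{"slide":[0,0.1,0.002],"roll":0},{"slide":[0,0.1,0.002],"roll":0},{"slide":[0,0.1,0.002],"roll":0}]'
python3 -c "
from h import *
plan(.5575,.030,.047,-0.9)"
```

```text
time_s: 25.37
eef_pos: [0.5582, 0.0302, 0.0577]
tool_rot: [-0.495, 0.494, -0.505, 0.506]
ft_force: [0.4, 0.6, -3.2]
grip_width: 0.525
t 25.37 pos [0.5582 0.0302 0.0577] yawz -1.3 q6 1.53 F [ 0.4  0.6 -3.2] w 0.0448 -> slide [ 0.0002  0.0107 -0.0007] len 0.011 roll -0.4
```

```bash
python3 -m crank '[{"slide":[0,0.005,0],"roll":0},{"slide":[0,0.008,0],"roll":0},{"slide":[0,0.01,0],"roll":0},{"slide":[0,0.0105,0],"roll":0},{"slide":[0,0.0105,0],"roll":0}]'
python3 -m crank '[{"slide":[0,0,0],"roll":0},{"slide":[0,0,0],"roll":0},{"slide":[0,0,0],"roll":0},{"slide":[0,0,0],"roll":0}]' 0.06
python3 -m crank '[{"slide":[0,-0.03,0],"roll":0},{"slide":[0,-0.065,0],"roll":0},{"slide":[0,-0.1,0],"roll":0},{"slide":[0,-0.135,0],"roll":0},{"slide":[0,-0.155,0],"roll":0}]'
python3 - <<'E'
from h import *
p,W=snap('c2','side'); show(p,W,.08,.13,xr=(.4,.7),yr=(-.2,.35))
plan(.4275,.236,.2,72.9)
E
```

```text
time_s: 25.78
eef_pos: [0.5579, 0.0305, 0.0476]
tool_rot: [-0.495, 0.493, -0.505, 0.506]
ft_force: [-2.1, 1.4, 7.8]
grip_width: 0.522
time_s: 26.12
eef_pos: [0.5569, 0.03, 0.0458]
tool_rot: [-0.494, 0.494, -0.506, 0.506]
ft_force: [0.2, -0.2, -0.7]
grip_width: 0.703
time_s: 26.53
eef_pos: [0.5583, 0.0299, 0.2049]
tool_rot: [-0.495, 0.493, -0.505, 0.507]
ft_force: [-0.0, 0.3, 0.4]
grip_width: 0.704
px [375. 206.] n 246 z 0.0928 col [159 133  45] ctr [ 418.3 -174.6] size [36.3 47.4] ang 0.0
px [299. 249.] n 948 z 0.0929 col [109  66  49] ctr [557.1 -17.3] size [145.8  45.9] ang 89.6
px [362. 292.] n 316 z 0.0959 col [62 38 24] ctr [417.4  80.7] size [38.6 38.4] ang 76.5
px [346. 361.] n 614 z 0.0889 col [ 32  64 126] ctr [426.8 236.1] size [51.9 36.8] ang 73.8
t 26.58 pos [0.5601 0.0298 0.208 ] yawz -1.4 q6 1.53 F [0.9 1.  1.8] w 0.0602 -> slide [-0.2029  0.0065 -0.1376] len 0.245 roll -74.3
```

View pics/c2_side.png

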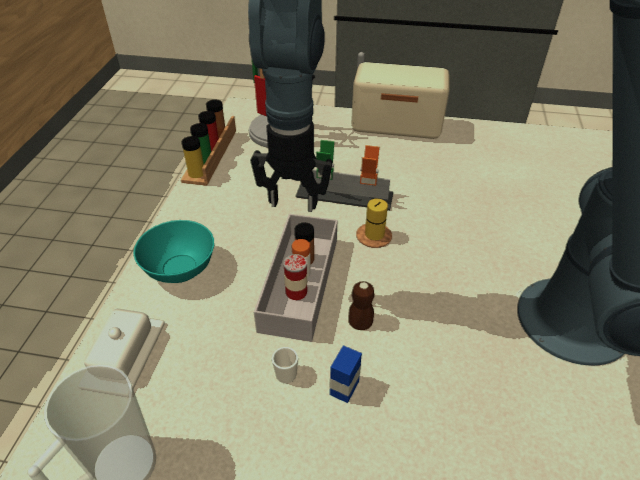

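Three are in the row. Carton next, with the gripper turned by 74°.

```bash
python3 -m crank '[{"slide":[-0.025,0,-0.018],"roll":-7},{"slide":[-0.052,0,-0.036],"roll":-14},{"slide":[-0.08,0,-0.054],"roll":-21},{"slide":[-0.108,0,-0.073],"roll":-28},{"slide":[-0.136,0,-0.092],"roll":-35},{"slide":[-0.164,0,-0.111],"roll":-42},{"slide":[-0.19,0,-0.129],"roll":-49},{"slide":[-0.203,0,-0.137],"roll":-56}]' 0.07
python3 -m crank '[{"slide":[0,0,0],"roll":-7},{"slide":[0,0,0],"roll":-14},{"slide":[0,0.02,0],"roll":-18},{"slide":[0,0.04,0],"roll":-18},{"slide":[0,0.045,0],"roll":-18},{"slide":[0,0.045,0],"roll":-18},{"slide":[0,0.045,0],"roll":-18}]'
python3 - <<'E'
from h import *
p,W=snap('k1','side'); show(p,W,.08,.13,xr=(.35,.5),yr=(.15,.4))
plan(.4275,.236,.040,72.9)
E
```

```text
time_s: 27.25
eef_pos: [0.4222, 0.2385, 0.2004]
tool_rot: [0.675, -0.675, 0.212, -0.211]
ft_force: [-0.7, -0.6, -1.1]
grip_width: 0.824
time_s: 27.83
eef_pos: [0.4244, 0.2361, 0.1558]
tool_rot: [-0.699, 0.699, -0.107, 0.107]
ft_force: [0.3, -0.1, 0.7]
grip_width: 0.823
px [345. 361.] n 618 z 0.0888 col [ 34  68 133] ctr [426.5 236.3] size [52.3 36.3] ang 72.1
t 27.88 pos [0.4251 0.2364 0.1565] yawz 72.6 q6 0.68 F [-0.7  1.1  0.5] w 0.0697 -> slide [0.0024 0.1165 0.0003] len 0.116 roll -0.3
```

```bash
python3 -m crank '[{"slide":[0.001,0.02,0],"roll":0},{"slide":[0.001,0.045,0],"roll":0},{"slide":[0.001,0.07,0],"roll":0},{"slide":[0.001,0.09,0],"roll":0},{"slide":[0.001,0.105,0],"roll":0},{"slide":[0.001,0.115,0],"roll":0},{"slide":[0.001,0.115,0],"roll":0},{"slide":[0.001,0.115,0],"roll":0}]'
python3 -m crank '[{"slide":[0,0,0],"roll":0},{"slide":[0,0,0],"roll":0},{"slide":[0,0,0],"roll":0},{"slide":[0,0,0],"roll":0},{"slide":[0,0,0],"roll":0}]' 0.035 30
python3 -m crank '[{"slide":[0,-0.02,0],"roll":0},{"slide":[0,-0.05,0],"roll":0},{"slide":[0,-0.085,0],"roll":0},{"slide":[0,-0.12,0],"roll":0},{"slide":[0,-0.15,0],"roll":0},{"slide":[0,-0.155,0],"roll":0}]'
python3 -c "
from h import *
plan(.5585,.078,.2,-0.9)"
```

```text
time_s: 28.55
eef_pos: [0.4261, 0.2361, 0.0414]
tool_rot: [0.699, -0.699, 0.107, -0.107]
ft_force: [-0.4, -0.2, 0.1]
grip_width: 0.819
time_s: 28.97
eef_pos: [0.427, 0.2363, 0.0423]
tool_rot: [0.699, -0.699, 0.106, -0.108]
ft_force: [-0.6, -1.1, 6.4]
grip_width: 0.575
time_s: 29.47
eef_pos: [0.4287, 0.2373, 0.2017]
tool_rot: [0.701, -0.697, 0.104, -0.11]
ft_force: [1.4, 0.8, -1.0]
grip_width: 0.579
t 29.47 pos [0.4287 0.2373 0.2017] yawz 72.6 q6 0.68 F [ 1.4  0.8 -1. ] w 0.0494 -> slide [ 0.1714  0.0022 -0.1133] len 0.206 roll 73.5
```

```bash
python3 -m crank '[{"slide":[0.02,0,-0.013],"roll":7},{"slide":[0.045,0,-0.03],"roll":14},{"slide":[0.075,0,-0.05],"roll":21},{"slide":[0.105,0,-0.07],"roll":28},{"slide":[0.135,0,-0.09],"roll":35},{"slide":[0.16,0,-0.105],"roll":42},{"slide":[0.17,0,-0.112],"roll":49},{"slide":[0.171,0,-0.113],"roll":56}]'
python3 -m crank '[{"slide":[0,0,0],"roll":7},{"slide":[0,0,0],"roll":14},{"slide":[0,0.02,0],"roll":17},{"slide":[0,0.04,0],"roll":17.5},{"slide":[0,0.04,0],"roll":17.5},{"slide":[0,0.04,0],"roll":17.5}]'
python3 -c "
from h import *
plan(.5585,.078,.046,-0.9)"
```

```text
time_s: 30.13
eef_pos: [0.5566, 0.0744, 0.1943]
tool_rot: [-0.565, 0.565, -0.425, 0.425]
ft_force: [-0.8, 0.3, -1.4]
grip_width: 0.584
time_s: 30.63
eef_pos: [0.5532, 0.0771, 0.1541]
tool_rot: [0.495, -0.498, 0.505, -0.503]
ft_force: [0.6, -0.2, -2.4]
grip_width: 0.581
t 30.63 pos [0.5532 0.0771 0.1541] yawz -0.8 q6 1.61 F [ 0.6 -0.2 -2.4] w 0.0496 -> slide [-0.001   0.1081  0.0058] len 0.108 roll 0.1
```

```bash
python3 -m crank '[{"slide":[-0.001,0.02,0.003],"roll":0},{"slide":[-0.001,0.045,0.003],"roll":0},{"slide":[-0.001,0.07,0.003],"roll":0},{"slide":[-0.001,0.087,0.003],"roll":0},{"slide":[-0.001,0.097,0.003],"roll":0},{"slide":[-0.001,0.1,0.003],"roll":0},{"slide":[-0.001,0.1,0.003],"roll":0},{"slide":[-0.001,0.1,0.003],"roll":0}]'
python3 -c "
from h import *
plan(.5585,.078,.046,-0.9)"
```

```text
time_s: 31.3
eef_pos: [0.5593, 0.0781, 0.0572]
tool_rot: [-0.497, 0.496, -0.503, 0.504]
ft_force: [0.5, 0.1, -1.9]
grip_width: 0.579
t 31.3 pos [0.5593 0.0781 0.0572] yawz -0.9 q6 1.61 F [ 0.5  0.1 -1.9] w 0.0494 -> slide [ 0.0001  0.0112 -0.0008] len 0.011 roll 0.0
```

```bash
python3 -m crank '[{"slide":[0,0.005,0],"roll":0},{"slide":[0,0.008,0],"roll":0},{"slide":[0,0.01,0],"roll":0},{"slide":[0,0.011,0],"roll":0},{"slide":[0,0.011,0],"roll":0}]'
python3 -m crank '[{"slide":[0,0,0],"roll":0},{"slide":[0,0,0],"roll":0},{"slide":[0,0,0],"roll":0},{"slide":[0,0,0],"roll":0}]' 0.063
python3 -m crank '[{"slide":[0,-0.03,0],"roll":0},{"slide":[0,-0.065,0],"roll":0},{"slide":[0,-0.1,0],"roll":0},{"slide":[0,-0.135,0],"roll":0},{"slide":[0,-0.155,0],"roll":0}]'
python3 - <<'E'
from h import *
p,W=snap('k2','side'); show(p,W,.08,.13,xr=(.4,.7),yr=(-.35,.35))
plan(.502,-.309,.24,87.8)
E
```

```text
time_s: 31.72
eef_pos: [0.5587, 0.0782, 0.0464]
tool_rot: [-0.497, 0.496, -0.503, 0.504]
ft_force: [-2.9, 0.8, 7.3]
grip_width: 0.579
time_s: 32.05
eef_pos: [0.5582, 0.078, 0.0448]
tool_rot: [-0.496, 0.496, -0.504, 0.504]
ft_force: [-0.3, -0.2, -0.0]
grip_width: 0.741
time_s: 32.47
eef_pos: [0.5597, 0.0781, 0.2039]
tool_rot: [-0.497, 0.495, -0.502, 0.505]
ft_force: [1.4, 0.9, -0.3]
grip_width: 0.733
px [325. 158.] n 350 z 0.1122 col [28 66 31] ctr [ 555.8 -313.7] size [42.  55.6] ang 6.4
px [370. 163.] n 345 z 0.1119 col [119  57  28] ctr [ 447.  -308.1] size [53.6 43.4] ang 83.8
px [375. 206.] n 244 z 0.0933 col [159 133  45] ctr [ 418.4 -174.3] size [46.6 36.5] ang 90.0
px [296. 261.] n 1378 z 0.0927 col [83 64 73] ctr [557.2   8.7] size [180.2  50.7] ang 89.8
px [362. 292.] n 314 z 0.0961 col [52 33 21] ctr [419.2  79. ] size [41.2 38.1] ang 89.8
t 32.52 pos [0.5615 0.0782 0.207 ] yawz -0.9 q6 1.61 F [0.5 0.6 1.7] w 0.0627 -> slide [ 0.388  -0.0336 -0.0533] len 0.393 roll -88.7
```

View pics/k2_side.png

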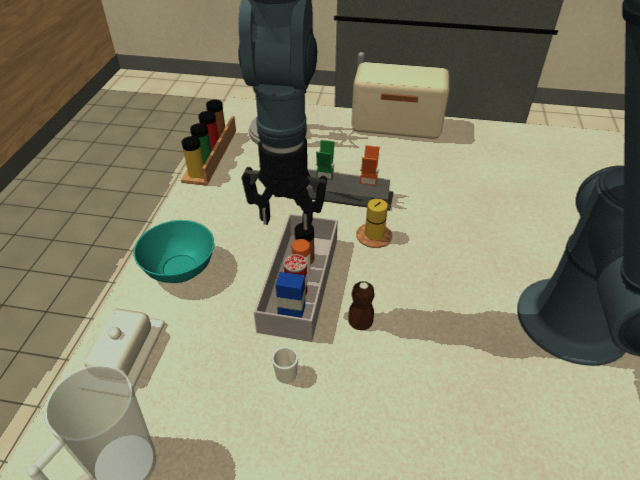

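All four groceries stand upright in a row, px (291,295) to (304,235), with room at both ends. Clips next, green first.

```bash
python3 -m crank '[{"slide":[0.025,-0.01,0],"roll":-7},{"slide":[0.06,-0.02,0],"roll":-14},{"slide":[0.095,-0.02,0],"roll":-21},{"slide":[0.13,-0.02,0],"roll":-28},{"slide":[0.165,-0.02,0],"roll":-35},{"slide":[0.2,-0.02,0],"roll":-42},{"slide":[0.235,-0.02,0],"roll":-49},{"slide":[0.27,-0.02,0],"roll":-56}]' 0.075 30
python3 -c "
from h import *
plan(.5555,-.313,.22,87.8)"
```

```text
time_s: 33.18
eef_pos: [0.5536, -0.1936, 0.2193]
tool_rot: [0.675, -0.675, 0.21, -0.21]
ft_force: [0.3, 0.0, 1.1]
grip_width: 0.878
t 33.18 pos [ 0.5536 -0.1936  0.2193] yawz 55.5 q6 0.16 F [0.3 0.  1.1] w 0.075 -> slide [ 0.0692 -0.0007 -0.0973] len 0.119 roll -32.3
```

```bash
python3 -m crank '[{"slide":[0.017,0,-0.024],"roll":-7},{"slide":[0.035,0,-0.049],"roll":-14},{"slide":[0.052,0,-0.073],"roll":-21},{"slide":[0.067,0,-0.095],"roll":-28},{"slide":[0.069,0,-0.097],"roll":-31.5},{"slide":[0.069,0,-0.097],"roll":-31.5},{"slide":[0.069,0,-0.097],"roll":-31.5}]'
python3 - <<'E'
from h import *
p,W=snap('g1','side'); show(p,W,.08,.148,xr=(.4,.6),yr=(-.36,-.25))
plan(.5555,-.313,.109,87.8)
E
```

```text
time_s: 33.77
eef_pos: [0.555, -0.3109, 0.2191]
tool_rot: [0.707, -0.706, 0.022, -0.021]
ft_force: [0.6, 0.2, -1.0]
grip_width: 0.878
px [325. 155.] n 458 z 0.1174 col [30 68 33] ctr [ 555.9 -313.8] size [41.5 61.4] ang 10.2
px [370. 161.] n 458 z 0.1182 col [115  56  27] ctr [ 446.7 -309.3] size [43.4 59.3] ang 4.5
t 33.82 pos [ 0.5551 -0.3103  0.2194] yawz 86.6 q6 -0.55 F [ 0.1 -0.  -0.1] w 0.075 -> slide [ 0.0006  0.1104 -0.0027] len 0.11 roll -1.2
```

```bash
python3 -m crank '[{"slide":[0,0.02,-0.002],"roll":-1},{"slide":[0,0.045,-0.002],"roll":-1},{"slide":[0,0.07,-0.003],"roll":-1},{"slide":[0,0.09,-0.003],"roll":-1},{"slide":[0,0.103,-0.003],"roll":-1},{"slide":[0,0.109,-0.003],"roll":-1},{"slide":[0,0.109,-0.003],"roll":-1},{"slide":[0,0.109,-0.003],"roll":-1}]'
python3 - <<'E'
from h import *
plan(.5555,-.313,.109,87.8)
snap('g2','side')
E
```

```text
time_s: 34.48
eef_pos: [0.5553, -0.3133, 0.1115]
tool_rot: [-0.707, 0.707, -0.014, 0.015]
ft_force: [0.3, 0.3, 0.9]
grip_width: 0.874
t 34.48 pos [ 0.5553 -0.3133  0.1115] yawz 87.7 q6 -0.57 F [0.3 0.3 0.9] w 0.0746 -> slide [0.0002 0.0025 0.0003] len 0.002 roll -0.1
```

View pics/g2_side.png

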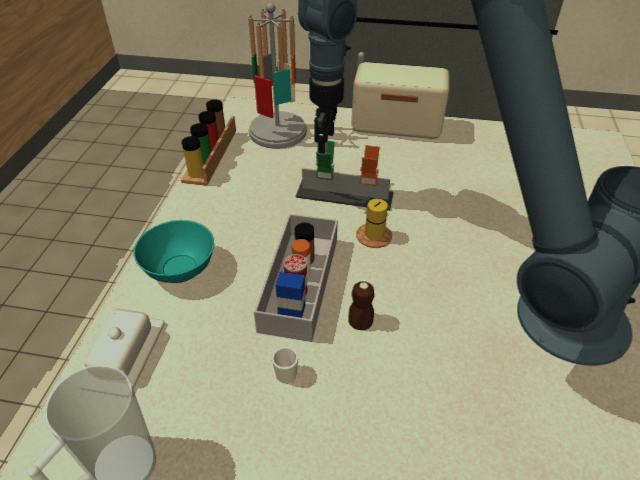

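The fingers straddle the green handles at (325,150). Squeezing.

```bash
python3 -m crank '[{"slide":[0,0.003,0],"roll":0},{"slide":[0,0.003,0],"roll":0},{"slide":[0,0.003,0],"roll":0},{"slide":[0,0.003,0],"roll":0},{"slide":[0,0.003,0],"roll":0},{"slide":[0,0.003,0],"roll":0},{"slide":[0,0.003,0],"roll":0},{"slide":[0,0.003,0],"roll":0}]' 0.015 30
python3 - <<'E'
from h import *
plan(.5555,-.313,.109,87.8)
p,W=snap('g3','side')
cv2.imwrite('pics/g3c.png',cv2.resize(p[100:220,260:420,::-1],None,fx=5,fy=5))
E
```

```text
time_s: 35.2
eef_pos: [0.5568, -0.3137, 0.1107]
tool_rot: [-0.707, 0.707, -0.013, 0.016]
ft_force: [0.1, 3.2, 9.1]
grip_width: 0.173
t 35.2 pos [ 0.5568 -0.3137  0.1107] yawz 87.7 q6 -0.57 F [0.1 3.2 9.1] w 0.0148 -> slide [-0.0013  0.0017  0.0007] len 0.002 roll -0.1
```

View pics/g3c.png

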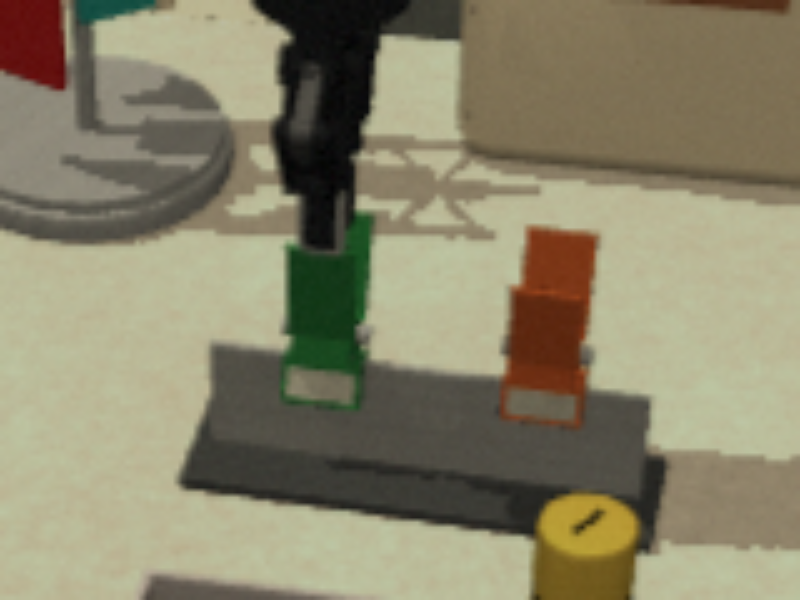

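The fingers closed to 15 mm over the tops of the handles (the part-open pads stand too high). I'll raise, reopen and go about 12 mm deeper.

```bash
python3 -m crank '[{"slide":[0,-0.02,0],"roll":0},{"slide":[0,-0.045,0],"roll":0},{"slide":[0,-0.045,0],"roll":0}]'
python3 -m crank '[{"slide":[0,0,0],"roll":0},{"slide":[0,0,0],"roll":0},{"slide":[0,0,0],"roll":0},{"slide":[0,0,0],"roll":0},{"slide":[0,0,0],"roll":0}]' 0.075
python3 - <<'E'
from h import *
p,W=snap('g4','side'); show(p,W,.08,.148,xr=(.4,.6),yr=(-.36,-.25))
plan(.556,-.313,.098,87.8)
E
```

```text
time_s: 35.5
eef_pos: [0.5575, -0.3157, 0.1584]
tool_rot: [-0.705, 0.709, -0.012, 0.017]
ft_force: [1.3, 0.0, 1.4]
grip_width: 0.179
time_s: 35.92
eef_pos: [0.5544, -0.3135, 0.1517]
tool_rot: [0.707, -0.707, 0.015, -0.014]
ft_force: [-0.7, -0.1, 0.4]
grip_width: 0.87
px [325. 157.] n 433 z 0.1134 col [29 67 32] ctr [ 556.1 -313.2] size [58.7 42.3] ang 84.2
px [370. 161.] n 464 z 0.1182 col [111  53  26] ctr [ 446.8 -308.7] size [59.4 43.3] ang 87.0
t 35.97 pos [ 0.5545 -0.3136  0.1519] yawz 87.6 q6 -0.57 F [0.7 0.3 0.5] w 0.0747 -> slide [0.0015 0.0539 0.0006] len 0.054 roll -0.2
```

```bash
python3 -m crank '[{"slide":[0.001,0.02,0],"roll":0},{"slide":[0.001,0.04,0],"roll":0},{"slide":[0.001,0.05,0],"roll":0},{"slide":[0.001,0.052,0],"roll":0},{"slide":[0.001,0.052,0],"roll":0},{"slide":[0.001,0.052,0],"roll":0}]'
python3 - <<'E'
from h import *
p,W=snap('g5','side')
plan(.556,-.313,.098,87.8)
h=cv2.cvtColor(p,cv2.COLOR_RGB2HSV)
for nm,m in(("green",(h[...,0]>40)&(h[...,0]<90)&(h[...,1]>70)),("orange",(h[...,0]<18)&(h[...,1]>80))):
    m=m&(W[...,2]>.045)&(W[...,2]<.16)&(W[...,1]<-.25)&(W[...,1]>-.36)&(W[...,0]<.62)
    print(nm,np.percentile(W[m][:,2],[2,50,95,99]).round(4))
    print(np.percentile(W[m&(W[...,1]>-.305)][:,2],[2,50,95,99]).round(4))
W0=np.load('pics/W_side.npy');p0=np.load('pics/side0.npz')['p'];h=cv2.cvtColor(p0,cv2.COLOR_RGB2HSV)
m=(h[...,0]>40)&(h[...,0]<90)&(h[...,1]>70)&(W0[...,2]>.045)&(W0[...,2]<.16)&(W0[...,1]<-.25)&(W0[...,1]>-.36)&(W0[...,0]<.62)
print(np.percentile(W0[m][:,2],[2,50,95,99]).round(4));print(np.percentile(W0[m&(W0[...,1]>-.305)][:,2],[2,50,95,99]).round(4))
E
```

```text
time_s: 36.47
eef_pos: [0.5563, -0.3142, 0.1015]
tool_rot: [-0.707, 0.707, -0.014, 0.015]
ft_force: [-0.1, 0.4, 1.2]
grip_width: 0.881
t 36.52 pos [ 0.5567 -0.3145  0.102 ] yawz 87.6 q6 -0.57 F [0.1 0.8 0.8] w 0.075 -> slide [-0.0007  0.004   0.0014] len 0.004 roll -0.2
green [0.0475 0.0998 0.1318 0.1441]
[0.0489 0.0974 0.13   0.1407]
orange [0.0505 0.1139 0.1383 0.1403]
[0.0506 0.1009 0.1379 0.1401]
[0.0512 0.1138 0.1379 0.1398]
[0.0724 0.1068 0.1378 0.1397]
```

```bash
python3 -m crank '[{"slide":[0,0.006,0.001],"roll":0},{"slide":[0,0.006,0.001],"roll":0},{"slide":[0,0.006,0.001],"roll":0}]'
python3 -m crank '[{"slide":[0,0,0],"roll":0},{"slide":[0,0,0],"roll":0},{"slide":[0,0,0],"roll":0},{"slide":[0,0,0],"roll":0},{"slide":[0,0,0],"roll":0},{"slide":[0,0,0],"roll":0},{"slide":[0,0,0],"roll":0}]' 0.015 30
python3 - <<'E'
from h import *
plan(.5555,-.313,.109,87.8)
p,W=snap('g6','side')
cv2.imwrite('pics/g6c.png',cv2.resize(p[100:220,260:420,::-1],None,fx=5,fy=5))
E
```

```text
time_s: 36.77
eef_pos: [0.5561, -0.3129, 0.0949]
tool_rot: [-0.707, 0.707, -0.015, 0.015]
ft_force: [0.3, 0.1, 0.3]
grip_width: 0.879
time_s: 37.35
eef_pos: [0.556, -0.3129, 0.0947]
tool_rot: [0.707, -0.707, 0.015, -0.015]
ft_force: [-0.4, -1.3, -0.6]
grip_width: 0.275
t 37.35 pos [ 0.556  -0.3129  0.0947] yawz 87.6 q6 -0.57 F [-0.4 -1.3 -0.6] w 0.0235 -> slide [-0.0005 -0.0143 -0.0001] len 0.014 roll -0.2
```

View pics/g6c.png

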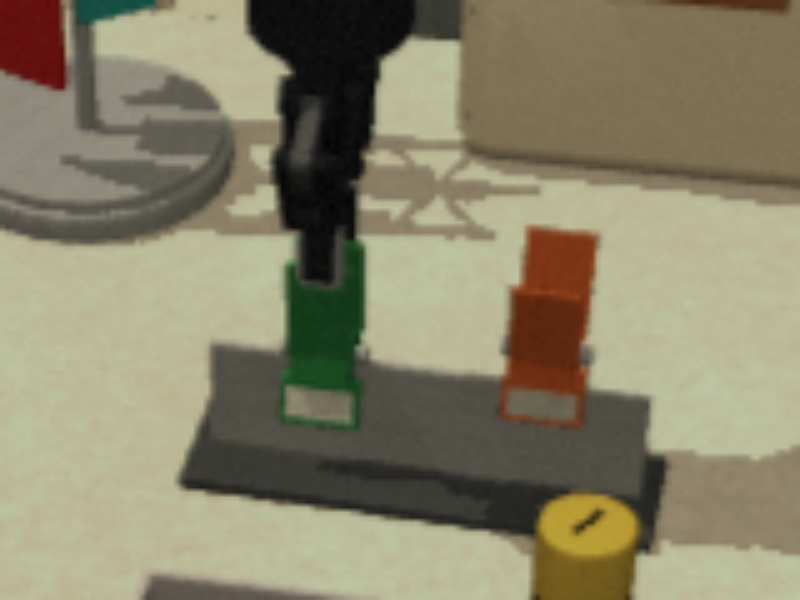

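The clip is gripped at 24 mm and its jaw is open. Lift straight up.

```bash
python3 -m crank '[{"slide":[0,-0.01,0],"roll":0},{"slide":[0,-0.03,0],"roll":0},{"slide":[0,-0.06,0],"roll":0},{"slide":[0,-0.09,0],"roll":0},{"slide":[0,-0.12,0],"roll":0},{"slide":[0,-0.13,0],"roll":0},{"slide":[0,-0.13,0],"roll":0},{"slide":[0,-0.13,0],"roll":0}]'
cat >> h.py <<'E'
def clip(tag,col,yr=(-.4,.4)):
    p,W=snap(tag,'side'); h=cv2.cvtColor(p,cv2.COLOR_RGB2HSV); o=r.get_obs()
    m=(h[...,0]>40)&(h[...,0]<75)&(h[...,1]>100) if col=='green' else (h[...,0]<14)&(h[...,1]>150)
    e=o['eef_pos']
    m=m&(np.linalg.norm(W[...,:2]-e[:2],axis=2)<.05)&(W[...,2]>e[2]-.1)
    q=W[m];print(len(q),"tcp",e.round(4))
    for a in np.arange(q[:,2].min(),q[:,2].max(),.01):
        k=q[(q[:,2]>=a)&(q[:,2]<a+.01)]
        if len(k)>5: print("z",round(a,4),len(k),"x",np.percentile(k[:,0],[3,97]).round(4),"y",np.percentile(k[:,1],[3,97]).round(4))
    v,u=np.where(m); c=int(u.mean()),int(v.mean())
    x0=max(0,min(480,c[0]-80));y0=max(0,min(360,c[1]-60))
    cv2.imwrite(f'pics/{tag}c.png',cv2.resize(p[y0:y0+120,x0:x0+160,::-1],None,fx=5,fy=5)); print("crop at",x0,y0)
E
python3 - <<'E'
from h import *
clip('g7','green')
plan(.558,-.142,.25,89)
E
```

```text
time_s: 38.07
eef_pos: [0.5566, -0.3134, 0.2258]
tool_rot: [-0.706, 0.707, -0.014, 0.015]
ft_force: [0.4, -0.3, -1.1]
grip_width: 0.277
443 tcp [ 0.5559 -0.3128  0.2243]
z 0.1667 23 x [0.5362 0.5727] y [-0.3293 -0.2965]
z 0.1767 17 x [0.536  0.5747] y [-0.3253 -0.2993]
z 0.1867 49 x [0.5375 0.5723] y [-0.3201 -0.2971]
z 0.1967 56 x [0.5418 0.57  ] y [-0.3132 -0.2955]
z 0.2067 57 x [0.5411 0.5703] y [-0.3229 -0.2987]
z 0.2167 62 x [0.5404 0.5698] y [-0.3222 -0.2984]
z 0.2267 56 x [0.5405 0.5727] y [-0.321  -0.2978]
z 0.2367 64 x [0.5406 0.5725] y [-0.3213 -0.2984]
z 0.2467 43 x [0.5405 0.5723] y [-0.3234 -0.2977]
z 0.2567 9 x [0.5413 0.5715] y [-0.3235 -0.3002]
crop at 245 58
t 38.12 pos [ 0.5559 -0.3128  0.2243] yawz 87.6 q6 -0.57 F [ 0.5 -0.2 -0.5] w 0.0234 -> slide [-0.0049 -0.0256  0.1708] len 0.173 roll -1.4
```

View pics/g7c.png

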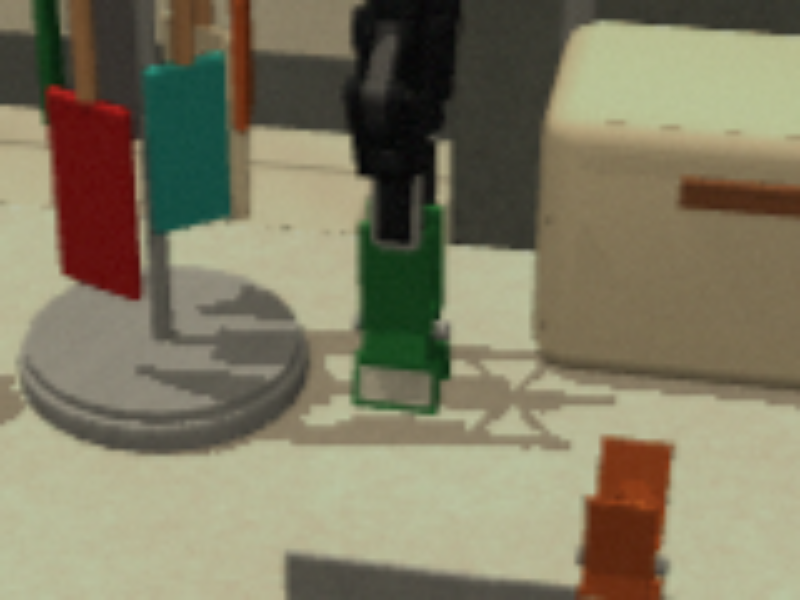

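Run:
```python
from h import *
for n in('top','side'):
    p,W=snap('pan1',n);h=cv2.cvtColor(p,cv2.COLOR_RGB2HSV)
    m=(W[...,2]>.055)&(W[...,2]<.069)&(abs(W[...,1])<.17)&(W[...,0]<.65)&(W[...,0]>.48)&(h[...,1]<70)
    print(n,"pan",cv2.minAreaRect((W[m][:,:2]*1000).astype(np.float32)))
    for s in(-1,1):
        q=W[m&(W[...,2]>.061)&(s*W[...,1]>.135)&(abs(W[...,0]-.557)<.04)]
        print(s,len(q),np.median(q[:,1]),np.percentile(q[:,1],[5,95]))
    show(p,W,.082,.11,xr=(.4,.65),yr=(-.2,.3))
```

```text
top pan ((558.0994262695312, 1.140716552734375), (289.8699645996094, 112.82865905761719), 89.26862335205078)
-1 115 -0.14133897523191186 [-0.1436166  -0.13926409]
1 117 0.14389655827880193 [0.14208064 0.14583773]
px [271. 225.] n 594 z 0.0932 col [ 55  77 124] ctr [558.2  78.4] size [35.1 49.2] ang 88.6
px [298. 224.] n 552 z 0.0932 col [140 102  94] ctr [559.1  31.6] size [43.9 45.4] ang 88.6
px [353. 222.] n 460 z 0.097 col [51 50 46] ctr [559.6 -64.7] size [40.3 40.8] ang 87.7
px [327. 224.] n 373 z 0.0931 col [143  92  53] ctr [558.1 -20.1] size [35.2 37.3] ang 88.0
px [419. 301.] n 512 z 0.0941 col [142 132  61] ctr [ 419.8 -175.3] size [44.6 37.9] ang 88.4
px [273. 305.] n 388 z 0.0979 col [74 60 49] ctr [419.8  77.5] size [38.8 41.4] ang 2.3
side pan ((556.5814819335938, 0.8427581787109375), (294.7308044433594, 112.70709228515625), 89.07195281982422)
-1 75 -0.14126634906580277 [-0.14511694 -0.13764037]
1 111 0.14439858615451417 [0.14148676 0.14709925]
px [375. 206.] n 237 z 0.093 col [154 129  44] ctr [ 415.2 -173.3] size [42.3 40.8] ang 51.7
px [296. 260.] n 1380 z 0.0928 col [79 61 69] ctr [558.    5.4] size [ 51.2 187.7] ang 0.1
px [362. 292.] n 295 z 0.0962 col [61 37 23] ctr [418.4  79.1] size [41.5 36.6] ang 90.0
```

View pics/pan1_top.png

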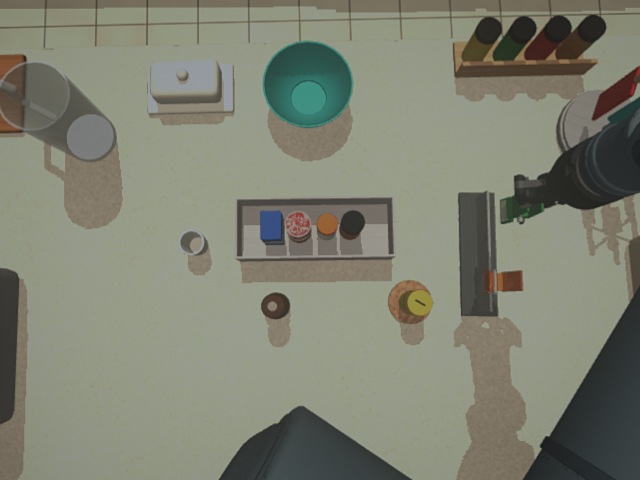

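The green clip is held squarely, the pan has not moved, and the wall centres are at y = -0.1415 and +0.144. Carry green to the near (-y) wall.

```bash
python3 -m crank '[{"slide":[-0.001,0,0.025],"roll":0},{"slide":[-0.002,0,0.05],"roll":0},{"slide":[-0.003,0,0.08],"roll":-1},{"slide":[-0.004,0,0.11],"roll":-1},{"slide":[-0.005,0,0.14],"roll":-1},{"slide":[-0.006,0,0.165],"roll":-1},{"slide":[-0.006,0,0.171],"roll":-1.5},{"slide":[-0.006,0,0.171],"roll":-1.5}]'
python3 -m crank '[{"slide":[0,0,0],"roll":0},{"slide":[0,0.02,0],"roll":0},{"slide":[0,0.04,0],"roll":0},{"slide":[0,0.06,0],"roll":0},{"slide":[0,0.07,0],"roll":0},{"slide":[0,0.07,0],"roll":0},{"slide":[0,0.07,0],"roll":0},{"slide":[0,0.07,0],"roll":0}]'
python3 - <<'E'
from h import *
plan(.556,-.1415,.105,89.2)
clip('g8','green')
E
```

```text
time_s: 38.88
eef_pos: [0.5562, -0.1398, 0.2237]
tool_rot: [0.707, -0.707, 0.005, -0.003]
ft_force: [-0.1, -0.2, -1.3]
grip_width: 0.277
time_s: 39.55
eef_pos: [0.5578, -0.1428, 0.1559]
tool_rot: [-0.707, 0.707, -0.005, 0.006]
ft_force: [0.5, -0.3, -0.6]
grip_width: 0.274
t 39.55 pos [ 0.5578 -0.1428  0.1559] yawz 89.1 q6 -0.34 F [ 0.5 -0.3 -0.6] w 0.0234 -> slide [-0.0019  0.0509  0.0013] len 0.051 roll -0.1
462 tcp [ 0.5581 -0.1427  0.1562]
z 0.0967 19 x [0.5378 0.5732] y [-0.1598 -0.1251]
z 0.1067 16 x [0.5388 0.5475] y [-0.1557 -0.1301]
z 0.1167 46 x [0.5383 0.5753] y [-0.1474 -0.1264]
z 0.1267 66 x [0.5433 0.5718] y [-0.1352 -0.1268]
z 0.1367 57 x [0.5413 0.572 ] y [-0.1531 -0.128 ]
z 0.1467 61 x [0.5411 0.572 ] y [-0.1529 -0.128 ]
z 0.1567 75 x [0.5413 0.5735] y [-0.1531 -0.1277]
z 0.1667 66 x [0.5413 0.5736] y [-0.1538 -0.1282]
z 0.1767 36 x [0.5418 0.5734] y [-0.154  -0.1289]
z 0.1867 16 x [0.5415 0.5728] y [-0.1534 -0.1285]
crop at 231 128
```

View pics/g8c.png

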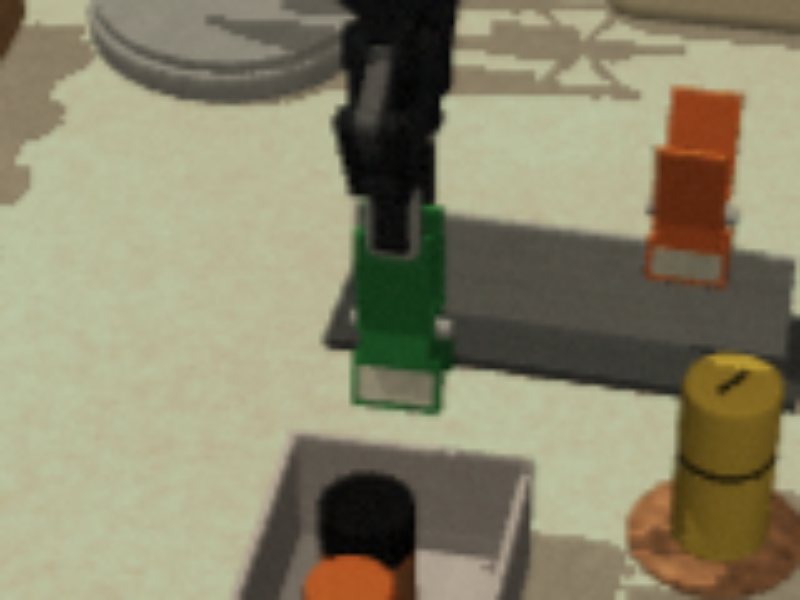

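Clip, tips and wall agree within 1 mm. Descend.

```bash
python3 -m crank '[{"slide":[-0.001,0.01,0.001],"roll":0},{"slide":[-0.001,0.02,0.001],"roll":0},{"slide":[-0.001,0.03,0.001],"roll":0},{"slide":[-0.001,0.04,0.001],"roll":0},{"slide":[-0.001,0.048,0.001],"roll":0},{"slide":[-0.001,0.051,0.001],"roll":0},{"slide":[-0.001,0.051,0.001],"roll":0},{"slide":[-0.001,0.051,0.001],"roll":0}]'
python3 - <<'E'
from h import *
plan(.556,-.1415,.105,89.2)
clip('g9','green')
E
```

```text
time_s: 40.27
eef_pos: [0.556, -0.1408, 0.1036]
tool_rot: [0.707, -0.707, 0.005, -0.005]
ft_force: [-0.1, 0.0, 0.2]
grip_width: 0.276
t 40.27 pos [ 0.556  -0.1408  0.1036] yawz 89.1 q6 -0.34 F [-0.1  0.   0.2] w 0.0235 -> slide [-0.     -0.0014 -0.0007] len 0.002 roll -0.1
398 tcp [ 0.5564 -0.141   0.1041]
z 0.0453 9 x [0.5362 0.5471] y [-0.1295 -0.1253]
z 0.0553 16 x [0.536  0.5704] y [-0.1518 -0.1293]
z 0.0653 40 x [0.5372 0.5732] y [-0.1483 -0.124 ]
z 0.0753 58 x [0.5413 0.568 ] y [-0.1413 -0.1235]
z 0.0853 56 x [0.541  0.5704] y [-0.1526 -0.126 ]
z 0.0953 59 x [0.5409 0.5705] y [-0.1531 -0.1263]
z 0.1053 58 x [0.5405 0.5701] y [-0.1508 -0.1264]
z 0.1153 52 x [0.5406 0.5696] y [-0.1516 -0.1252]
z 0.1253 30 x [0.5404 0.5721] y [-0.1523 -0.1269]
z 0.1353 16 x [0.5401 0.5706] y [-0.1512 -0.1256]
crop at 232 147
```

View pics/g9c.png

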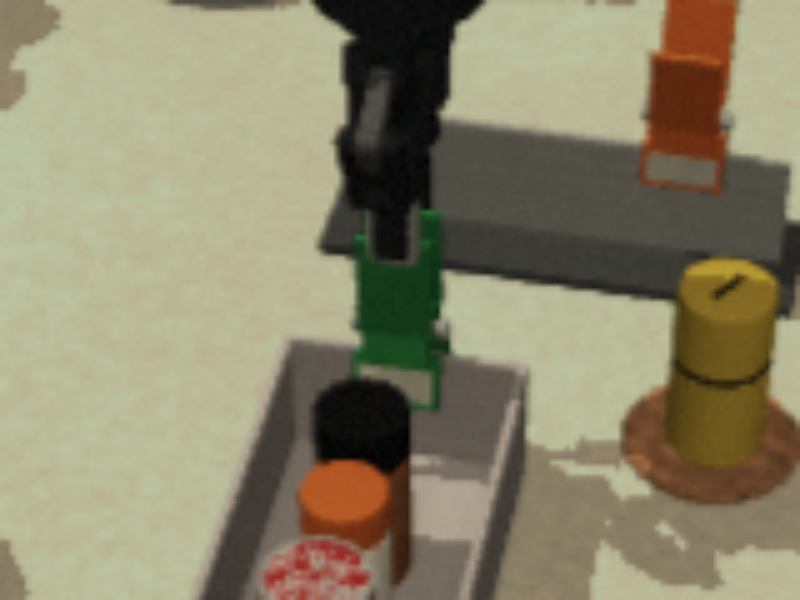

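The jaw straddles the wall. Release.

```bash
python3 -m crank '[{"slide":[0,0,0],"roll":0},{"slide":[0,0,0],"roll":0},{"slide":[0,0,0],"roll":0},{"slide":[0,0,0],"roll":0},{"slide":[0,0,0],"roll":0},{"slide":[0,0,0],"roll":0}]' 0.072
python3 - <<'E'
from h import *
plan(.556,-.1415,.2,89.2)
clip('g10','green')
E
```

```text
time_s: 40.82
eef_pos: [0.5563, -0.1409, 0.104]
tool_rot: [-0.707, 0.707, -0.005, 0.005]
ft_force: [-0.3, -0.1, -0.4]
grip_width: 0.841
t 40.82 pos [ 0.5563 -0.1409  0.104 ] yawz 89.1 q6 -0.34 F [-0.3 -0.1 -0.4] w 0.0718 -> slide [-0.0003 -0.096  -0.0006] len 0.096 roll -0.1
379 tcp [ 0.5562 -0.1409  0.1039]
z 0.0512 8 x [0.5379 0.5753] y [-0.1386 -0.1348]
z 0.0612 8 x [0.5374 0.5671] y [-0.146 -0.133]
z 0.0712 31 x [0.5374 0.574 ] y [-0.1469 -0.1276]
z 0.0812 49 x [0.5416 0.5704] y [-0.1439 -0.1247]
z 0.0912 54 x [0.5411 0.5701] y [-0.156  -0.1246]
z 0.1012 61 x [0.5399 0.5699] y [-0.1593 -0.1222]
z 0.1112 61 x [0.5401 0.5703] y [-0.1621 -0.1184]
z 0.1212 43 x [0.5404 0.556 ] y [-0.1655 -0.1179]
z 0.1312 43 x [0.5407 0.5546] y [-0.1695 -0.1145]
z 0.1412 14 x [0.541 0.566] y [-0.1682 -0.1136]
crop at 233 142
```

View pics/g10c.png

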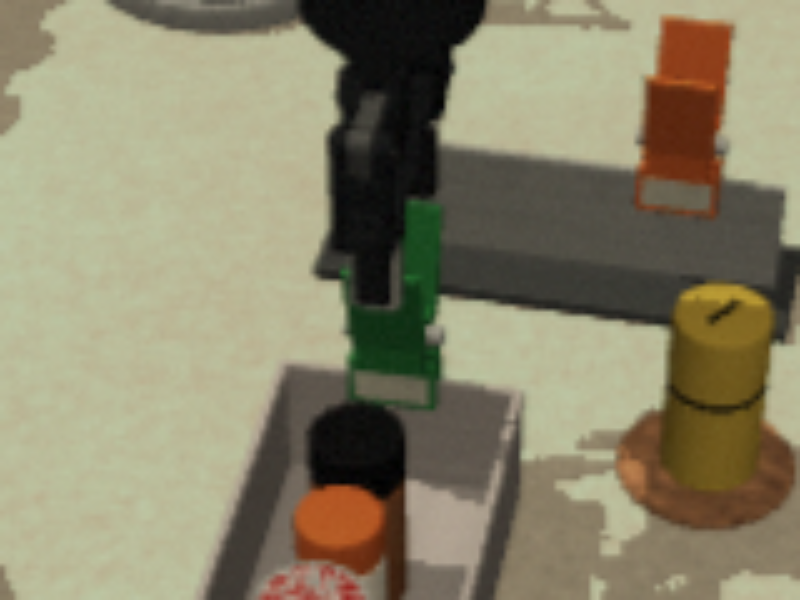

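```bash
python3 -m crank '[{"slide":[0,-0.015,0],"roll":0},{"slide":[0,-0.04,0],"roll":0},{"slide":[0,-0.07,0],"roll":0},{"slide":[0,-0.1,0],"roll":0},{"slide":[0,-0.11,0],"roll":0},{"slide":[0,-0.11,0],"roll":0}]'
python3 - <<'E'
from h import *
p,W=snap('g11','side');h=cv2.cvtColor(p,cv2.COLOR_RGB2HSV)
for nm,m,yr in(("green",(h[...,0]>40)&(h[...,0]<75)&(h[...,1]>100),(-.2,-.1)),("orange",(h[...,0]<18)&(h[...,1]>80),(-.35,-.26))):
    m=m&(W[...,2]>.03)&(W[...,2]<.17)&(W[...,1]<yr[1])&(W[...,1]>yr[0])&(W[...,0]<.62)
    q=W[m];print(nm,q[:,2].min(),q[:,2].max(),np.percentile(q[:,2],[2,98]).round(4))
    for a in np.arange(.04,.15,.02):
        k=q[(q[:,2]>=a)&(q[:,2]<a+.01)]
        if len(k)>5:print(round(a,2),np.percentile(k[:,0],[3,97]).round(4),np.percentile(k[:,1],[3,97]).round(4))
cv2.imwrite('pics/g11c.png',cv2.resize(p[130:250,230:390,::-1],None,fx=5,fy=5))
plan(.447,-.309,.215,87.8)
p,W=snap('g11','top');show(p,W,.082,.11,xr=(.4,.65),yr=(-.2,.3))
E
```

```text
time_s: 41.37
eef_pos: [0.5584, -0.1417, 0.2172]
tool_rot: [-0.706, 0.708, -0.003, 0.008]
ft_force: [-0.4, -0.5, -0.0]
grip_width: 0.843
green 0.05219317597440976 0.14575642793025717 [0.0677 0.1429]
0.06 [0.5372 0.5673] [-0.1468 -0.1315]
0.08 [0.5416 0.5701] [-0.1329 -0.1251]
0.1 [0.54   0.5715] [-0.1602 -0.1229]
0.12 [0.5405 0.5718] [-0.1648 -0.1171]
0.14 [0.5416 0.5714] [-0.1691 -0.1125]
orange 0.04356505362079972 0.1415269039607748 [0.0507 0.14  ]
0.04 [0.4262 0.4649] [-0.3089 -0.3027]
0.06 [0.4273 0.4663] [-0.3109 -0.2988]
0.08 [0.4326 0.4615] [-0.301  -0.2923]
0.1 [0.43   0.4613] [-0.3282 -0.2883]
0.12 [0.4318 0.4627] [-0.3339 -0.2833]
0.14 [0.4356 0.4593] [-0.3333 -0.2815]
t 41.42 pos [ 0.5572 -0.1413  0.2148] yawz 89.1 q6 -0.34 F [-0.5  0.  -0.5] w 0.0721 -> slide [-0.1077 -0.0003 -0.1694] len 0.201 roll 1.3
px [398. 221.] n 355 z 0.0966 col [ 85 119  84] ctr [ 558.3 -142. ] size [30.9 44.5] ang 87.6
px [271. 225.] n 590 z 0.0931 col [ 67  94 151] ctr [558.3  78.7] size [35.3 49.1] ang 89.4
px [298. 224.] n 555 z 0.0933 col [170 129 120] ctr [558.9  31.6] size [43.9 45.4] ang 88.4
px [353. 222.] n 461 z 0.097 col [60 59 54] ctr [559.5 -64.7] size [40.2 40.7] ang 86.3
px [327. 224.] n 369 z 0.093 col [173 112  65] ctr [558.1 -20.1] size [35.1 37.1] ang 88.4
px [273. 305.] n 389 z 0.0981 col [90 73 60] ctr [419.6  77.3] size [40.8 39.4] ang 88.5
```

View pics/g11c.png

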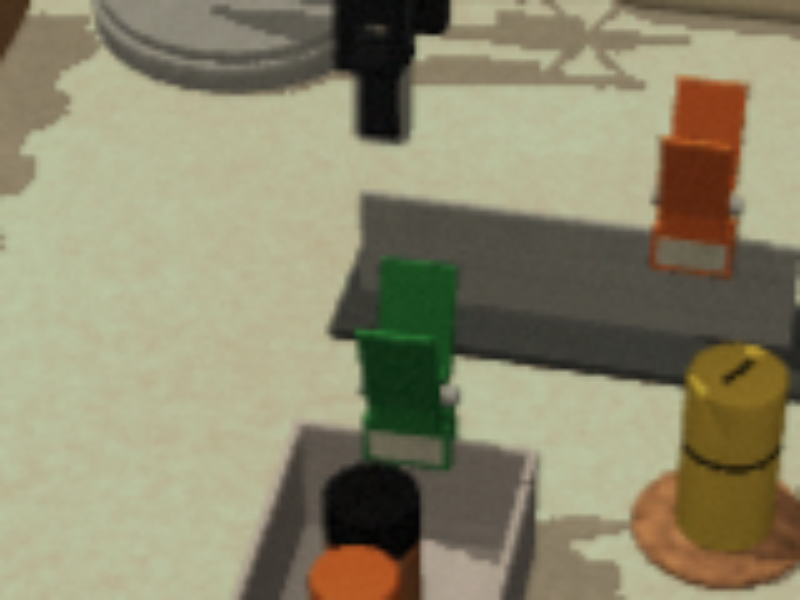

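Run:
```python
from h import *
for n in('top','side'):
    p,W=snap('g12',n);h=cv2.cvtColor(p,cv2.COLOR_RGB2HSV)
    for nm,m,yr in(("green",(h[...,0]>40)&(h[...,0]<80)&(h[...,1]>70),(-.2,-.1)),("orange",(h[...,0]<18)&(h[...,1]>80),(-.35,-.26))):
        m=m&(W[...,2]>.03)&(W[...,2]<.17)&(W[...,1]<yr[1])&(W[...,1]>yr[0])&(W[...,0]<.62)
        q=W[m];ym=np.median(q[:,1])
        for s in(-1,1):
            k=q[s*(q[:,1]-(yr[0]+yr[1])/2+ (0.0085 if nm=='green' and False else 0))>0.005]
            print(n,nm,s,len(k),np.sort(k[:,2])[-12:].round(4))
```

```text
top green -1 223 [0.1437 0.1438 0.1439 0.1439 0.144  0.144  0.144  0.1441 0.1442 0.1444
 0.1449 0.1467]
top green 1 195 [0.1436 0.1436 0.1437 0.1442 0.1443 0.1443 0.1443 0.1443 0.1445 0.1446
 0.1451 0.1452]
top orange -1 0 []
top orange 1 0 []
side green -1 242 [0.1421 0.1423 0.1424 0.1424 0.1426 0.1426 0.1429 0.143  0.1431 0.1431
 0.1432 0.1436]
side green 1 357 [0.1424 0.1425 0.1427 0.1427 0.1428 0.1431 0.1433 0.1433 0.1434 0.1434
 0.1442 0.1447]
side orange -1 197 [0.1379 0.1379 0.1382 0.1387 0.1394 0.1395 0.1396 0.1397 0.1397 0.14
 0.1409 0.1412]
side orange 1 288 [0.1377 0.1377 0.1378 0.138  0.1381 0.1386 0.1388 0.1389 0.139  0.1392
 0.1395 0.1417]
  return _methods._mean(a, axis=axis, dtype=dtype,
  ret = ret.dtype.type(ret / rcount)
```

Green clamps squarely but its tip is at about 0.0535 (limit 0.057); it rose on release. I'll regrip and set it some 10 mm deeper.

```bash
python3 -m crank '[{"slide":[0,0.02,0],"roll":0},{"slide":[0,0.045,0],"roll":0},{"slide":[0,0.07,0],"roll":0},{"slide":[0,0.09,0],"roll":0},{"slide":[0,0.1,0],"roll":0},{"slide":[0,0.103,0],"roll":0},{"slide":[0,0.103,0],"roll":0},{"slide":[0,0.103,0],"roll":0}]'
python3 - <<'E'
from h import *
plan(.5565,-.1415,.1115,89.2)
E
```

```text
time_s: 42.23
eef_pos: [0.5565, -0.141, 0.1113]
tool_rot: [-0.707, 0.707, -0.005, 0.006]
ft_force: [-0.1, -0.5, 1.0]
grip_width: 0.846
t 42.23 pos [ 0.5565 -0.141   0.1113] yawz 89.1 q6 -0.34 F [-0.1 -0.5  1. ] w 0.0723 -> slide [ 0.     -0.0002 -0.0005] len 0.001 roll -0.1
```

```bash
python3 -m crank '[{"slide":[0,0,0],"roll":0},{"slide":[0,0,0],"roll":0},{"slide":[0,0,0],"roll":0},{"slide":[0,0,0],"roll":0},{"slide":[0,0,0],"roll":0},{"slide":[0,0,0],"roll":0},{"slide":[0,0,0],"roll":0}]' 0.015 30
python3 - <<'E'
from h import *
plan(.5565,-.1415,.1,89.2)
clip('g13','green')
E
```

```text
time_s: 42.82
eef_pos: [0.5591, -0.1431, 0.1145]
tool_rot: [-0.705, 0.709, -0.003, 0.008]
ft_force: [-1.1, -2.6, 9.0]
grip_width: 0.179
t 42.82 pos [ 0.5591 -0.1431  0.1145] yawz 89.1 q6 -0.34 F [-1.1 -2.6  9. ] w 0.0153 -> slide [-0.0027  0.0145  0.0016] len 0.015 roll -0.1
459 tcp [ 0.5591 -0.1431  0.1145]
z 0.0583 10 x [0.5373 0.5507] y [-0.1465 -0.1298]
z 0.0683 53 x [0.5379 0.5726] y [-0.144  -0.1216]
z 0.0783 35 x [0.5425 0.5716] y [-0.149  -0.1211]
z 0.0883 52 x [0.542  0.5705] y [-0.1487 -0.1161]
z 0.0983 84 x [0.5424 0.5717] y [-0.1508 -0.1126]
z 0.1083 86 x [0.5425 0.5732] y [-0.151  -0.1085]
z 0.1183 76 x [0.5423 0.5735] y [-0.1503 -0.1041]
z 0.1283 50 x [0.5423 0.5725] y [-0.1505 -0.1015]
z 0.1383 6 x [0.5428 0.5471] y [-0.1518 -0.1465]
crop at 230 145
```

View pics/g13c.png

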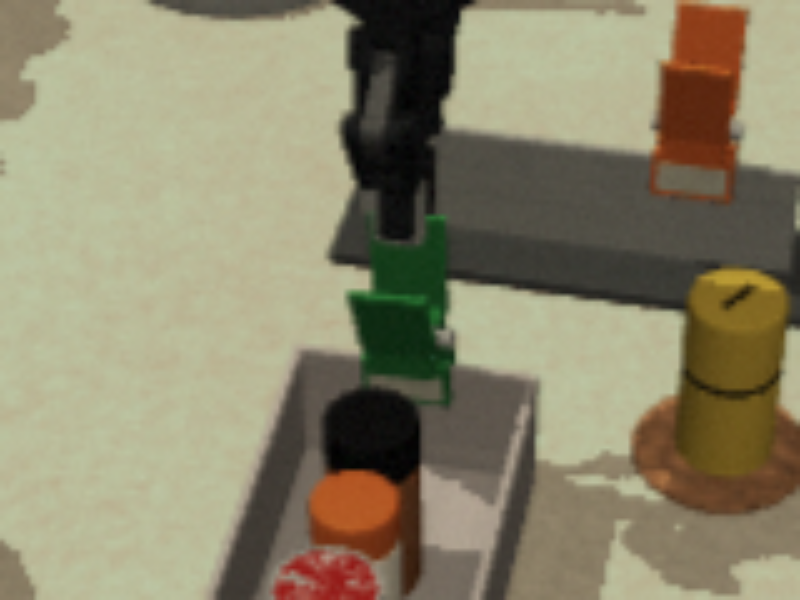

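The +y handle slipped off and the clip now leans. Raise, reopen and look.

```bash
python3 -m crank '[{"slide":[0,-0.015,0],"roll":0},{"slide":[0,-0.04,0],"roll":0},{"slide":[0,-0.05,0],"roll":0},{"slide":[0,-0.05,0],"roll":0}]'
python3 -m crank '[{"slide":[0,0,0],"roll":0},{"slide":[0,0,0],"roll":0},{"slide":[0,0,0],"roll":0},{"slide":[0,0,0],"roll":0},{"slide":[0,0,0],"roll":0}]' 0.075
python3 - <<'E'
from h import *
plan(.5565,-.1415,.1,89.2)
clip('g14','green')
E
```

```text
time_s: 43.2
eef_pos: [0.5588, -0.1418, 0.1644]
tool_rot: [-0.706, 0.708, -0.003, 0.008]
ft_force: [1.2, -0.3, -0.3]
grip_width: 0.174
time_s: 43.62
eef_pos: [0.5555, -0.1406, 0.1598]
tool_rot: [0.707, -0.707, 0.006, -0.005]
ft_force: [-0.3, 0.5, 0.4]
grip_width: 0.866
t 43.62 pos [ 0.5555 -0.1406  0.1598] yawz 89.1 q6 -0.34 F [-0.3  0.5  0.4] w 0.074 -> slide [ 0.0011  0.0598 -0.0009] len 0.06 roll -0.1
575 tcp [ 0.5556 -0.1407  0.16  ]
z 0.0601 8 x [0.5372 0.5428] y [-0.1457 -0.1347]
z 0.0701 50 x [0.5374 0.5737] y [-0.1473 -0.1262]
z 0.0801 49 x [0.5429 0.5704] y [-0.1383 -0.1255]
z 0.0901 61 x [0.5409 0.5717] y [-0.1575 -0.1245]
z 0.1001 67 x [0.5419 0.5733] y [-0.1618 -0.1214]
z 0.1101 120 x [0.5423 0.573 ] y [-0.1648 -0.1189]
z 0.1201 107 x [0.5421 0.573 ] y [-0.1672 -0.1162]
z 0.1301 103 x [0.5415 0.5727] y [-0.1694 -0.1134]
crop at 231 140
```

View pics/g14c.png

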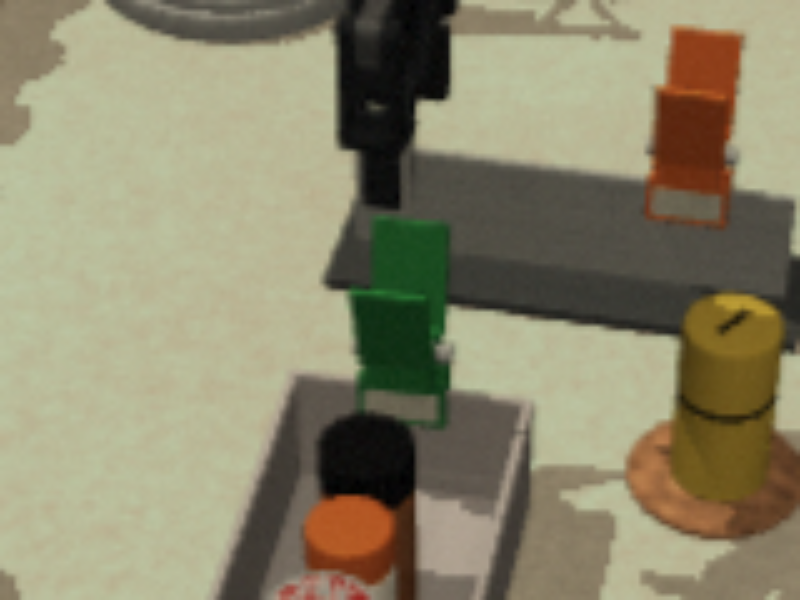

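```bash
cat >> h.py <<'E'
def tops(tag,col,yr):
    for n in('top','side'):
        p,W=snap(tag,n);h=cv2.cvtColor(p,cv2.COLOR_RGB2HSV)
        m=(h[...,0]>40)&(h[...,0]<80)&(h[...,1]>70) if col=='green' else (h[...,0]<18)&(h[...,1]>80)
        m=m&(W[...,2]>.03)&(W[...,2]<.158)&(W[...,1]<yr[1])&(W[...,1]>yr[0])&(W[...,0]<.62)&(W[...,0]>.4)
        q=W[m];c=sum(yr)/2
        for s in(-1,1):
            k=q[s*(q[:,1]-c)>.005];
            if len(k)<20: continue
            t=k[k[:,2]>.11]; print(n,col,s,len(k),"top",np.percentile(k[:,2],[95,98,99.5]).round(4),"xmid by half",[np.round(np.mean(np.percentile(k[(k[:,2]>a)&(k[:,2]<b)][:,0],[3,97])),4) for a,b in((.09,.11),(.12,.14))],"ymax/min",np.percentile(k[:,1],[1,99]).round(4))
E
python3 - <<'E'
from h import *
tops('g15','green',(-.192,-.092))
E
```

```text
top green -1 186 top [0.1351 0.1388 0.1405] xmid by half [np.float64(0.5566), np.float64(0.549)] ymax/min [-0.1659 -0.1472]
top green 1 143 top [0.1386 0.1395 0.14  ] xmid by half [np.float64(0.5555), np.float64(0.5529)] ymax/min [-0.1367 -0.1148]
side green -1 262 top [0.1371 0.138  0.1395] xmid by half [np.float64(0.5575), np.float64(0.5577)] ymax/min [-0.1695 -0.148 ]
side green 1 334 top [0.1369 0.1381 0.139 ] xmid by half [np.float64(0.5574), np.float64(0.5582)] ymax/min [-0.1367 -0.1136]
```

After springing back, green sits upright on the wall centre (y −0.1415) with its tip at about 0.049, which is comfortable, so I'll leave it. Now orange, gripping deeper.

```bash
python3 -m crank '[{"slide":[0,-0.03,0],"roll":0},{"slide":[-0.015,-0.05,-0.024],"roll":0},{"slide":[-0.035,-0.05,-0.055],"roll":1},{"slide":[-0.055,-0.05,-0.086],"roll":1},{"slide":[-0.075,-0.05,-0.117],"roll":1},{"slide":[-0.095,-0.05,-0.148],"roll":1},{"slide":[-0.105,-0.05,-0.166],"roll":1},{"slide":[-0.106,-0.05,-0.17],"roll":1}]'
python3 -m crank '[{"slide":[0,0,0],"roll":0},{"slide":[0,0.02,0],"roll":0},{"slide":[0,0.04,0],"roll":0},{"slide":[0,0.04,0],"roll":0},{"slide":[0,0.04,0],"roll":0}]'
python3 - <<'E'
from h import *
p,W=snap('o1','side'); show(p,W,.08,.148,xr=(.4,.6),yr=(-.36,-.25))
plan(.447,-.309,.096,87.8)
E
```

```text
time_s: 44.43
eef_pos: [0.4456, -0.3123, 0.2108]
tool_rot: [-0.707, 0.707, -0.013, 0.013]
ft_force: [-0.1, -0.4, 0.3]
grip_width: 0.88
time_s: 44.85
eef_pos: [0.4474, -0.3073, 0.17]
tool_rot: [0.708, -0.706, 0.012, -0.01]
ft_force: [0.5, -0.2, 1.7]
grip_width: 0.877
px [370. 161.] n 461 z 0.118 col [119  58  28] ctr [ 447.1 -309.4] size [60.5 42.8] ang 77.1
t 44.9 pos [ 0.4481 -0.3081  0.1711] yawz 88.2 q6 -0.69 F [-0.   0.   0.6] w 0.0749 -> slide [-0.001   0.0751 -0.001 ] len 0.075 roll 0.4
```

```bash
python3 -m crank '[{"slide":[0,0.02,-0.001],"roll":0},{"slide":[0,0.04,-0.001],"roll":0},{"slide":[0,0.058,-0.001],"roll":0},{"slide":[0,0.069,-0.001],"roll":0},{"slide":[0,0.074,-0.001],"roll":0},{"slide":[0,0.075,-0.001],"roll":0},{"slide":[0,0.075,-0.001],"roll":0},{"slide":[0,0.075,-0.001],"roll":0}]'
python3 - <<'E'
from h import *
plan(.447,-.309,.096,87.8)
E
```

```text
time_s: 45.57
eef_pos: [0.4486, -0.3108, 0.0972]
tool_rot: [-0.706, 0.708, -0.011, 0.012]
ft_force: [0.2, -0.1, 0.3]
grip_width: 0.875
t 45.57 pos [ 0.4486 -0.3108  0.0972] yawz 88.2 q6 -0.69 F [ 0.2 -0.1  0.3] w 0.0747 -> slide [-0.0016  0.0012  0.0018] len 0.003 roll 0.4
```

```bash
python3 -m crank '[{"slide":[-0.001,0.001,0.001],"roll":0},{"slide":[-0.001,0.001,0.001],"roll":0},{"slide":[-0.001,0.001,0.001],"roll":0},{"slide":[-0.001,0.001,0.001],"roll":0},{"slide":[-0.001,0.001,0.001],"roll":0},{"slide":[-0.001,0.001,0.001],"roll":0},{"slide":[-0.001,0.001,0.001],"roll":0},{"slide":[-0.001,0.001,0.001],"roll":0}]' 0.015 30
python3 - <<'E'
from h import *
plan(.447,-.309,.096,87.8)
clip('o2','orange')
E
```

```text
time_s: 46.23
eef_pos: [0.4466, -0.3092, 0.0948]
tool_rot: [0.707, -0.707, 0.012, -0.011]
ft_force: [0.5, 0.7, -0.4]
grip_width: 0.277
t 46.23 pos [ 0.4466 -0.3092  0.0948] yawz 88.1 q6 -0.69 F [ 0.5  0.7 -0.4] w 0.0237 -> slide [ 0.0004 -0.0012  0.0002] len 0.001 roll 0.3
346 tcp [ 0.4465 -0.3092  0.0947]
z 0.0392 23 x [0.4272 0.4664] y [-0.2953 -0.2901]
z 0.0492 10 x [0.4276 0.4648] y [-0.3017 -0.293 ]
z 0.0592 31 x [0.4286 0.4655] y [-0.3011 -0.2932]
z 0.0692 53 x [0.4319 0.4607] y [-0.2986 -0.2896]
z 0.0792 55 x [0.4302 0.4618] y [-0.3071 -0.2916]
z 0.0892 44 x [0.4308 0.4598] y [-0.3121 -0.2924]
z 0.0992 51 x [0.4295 0.4606] y [-0.3186 -0.2932]
z 0.1092 44 x [0.4303 0.4609] y [-0.3141 -0.2923]
z 0.1192 21 x [0.4305 0.4613] y [-0.3186 -0.2941]
z 0.1292 11 x [0.431  0.4601] y [-0.3159 -0.2942]
crop at 289 111
```

View pics/o2c.png

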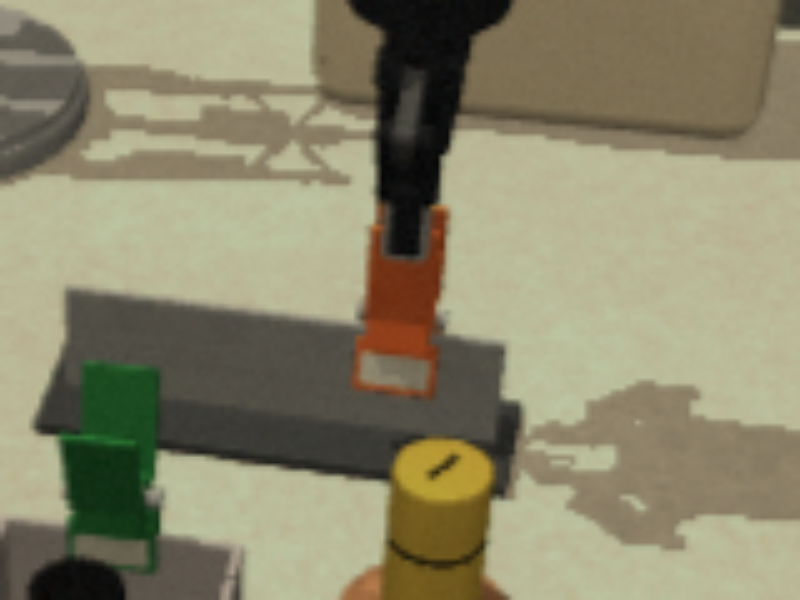

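Orange is gripped with its jaw open (24 mm). Lift and carry it to the +y wall.

```bash
python3 -m crank '[{"slide":[0,-0.01,0],"roll":0},{"slide":[0,-0.03,0],"roll":0},{"slide":[0,-0.06,0],"roll":0},{"slide":[0,-0.09,0],"roll":0},{"slide":[0,-0.12,0],"roll":0},{"slide":[0,-0.14,0],"roll":0},{"slide":[0,-0.14,0],"roll":0},{"slide":[0,-0.14,0],"roll":0}]'
python3 - <<'E'
from h import *
clip('o3','orange')
plan(.560,.144,.235,89.2)
E
python3 -m crank '[{"slide":[0.006,0,0.026],"roll":0},{"slide":[0.013,0,0.06],"roll":0},{"slide":[0.02,0,0.095],"roll":0},{"slide":[0.028,0,0.13],"roll":0},{"slide":[0.035,0,0.165],"roll":0},{"slide":[0.043,0,0.2],"roll":-0.5},{"slide":[0.05,0,0.235],"roll":-1},{"slide":[0.058,0,0.27],"roll":-1}]'
python3 -c "
from h import *
plan(.560,.144,.235,89.2)"
```

```text
time_s: 46.95
eef_pos: [0.4475, -0.31, 0.2367]
tool_rot: [-0.706, 0.708, -0.01, 0.013]
ft_force: [-0.2, -0.6, -1.4]
grip_width: 0.278
468 tcp [ 0.4467 -0.3093  0.2351]
z 0.1813 28 x [0.4271 0.4655] y [-0.3245 -0.2897]
z 0.1913 15 x [0.4272 0.4663] y [-0.3201 -0.294 ]
z 0.2013 56 x [0.4278 0.4667] y [-0.3173 -0.2943]
z 0.2113 67 x [0.4329 0.4622] y [-0.3019 -0.2911]
z 0.2213 64 x [0.4316 0.4629] y [-0.3037 -0.2928]
z 0.2313 61 x [0.4306 0.4618] y [-0.3185 -0.2942]
z 0.2413 65 x [0.4312 0.4622] y [-0.3146 -0.2938]
z 0.2513 58 x [0.4302 0.463 ] y [-0.3178 -0.2941]
z 0.2613 36 x [0.4306 0.4635] y [-0.3209 -0.2945]
z 0.2713 18 x [0.4313 0.4622] y [-0.321  -0.2954]
crop at 293 59
t 47.0 pos [ 0.4467 -0.3093  0.2351] yawz 88.1 q6 -0.69 F [ 0.  -0.1 -0.4] w 0.0238 -> slide [ 9.850e-02 -1.000e-04  4.568e-01] len 0.467 roll -1.1
time_s: 47.67
eef_pos: [0.512, -0.0393, 0.233]
tool_rot: [0.707, -0.707, 0.007, -0.004]
ft_force: [1.4, -0.1, -0.0]
grip_width: 0.278
t 47.67 pos [ 0.512  -0.0393  0.233 ] yawz 89.1 q6 -0.19 F [ 1.4 -0.1 -0. ] w 0.0237 -> slide [ 0.0452 -0.0021  0.184 ] len 0.189 roll -0.1
```

```bash
python3 -m crank '[{"slide":[0.008,0,0.034],"roll":0},{"slide":[0.016,0,0.068],"roll":0},{"slide":[0.024,0,0.102],"roll":0},{"slide":[0.032,0,0.136],"roll":0},{"slide":[0.038,0,0.165],"roll":0},{"slide":[0.042,0,0.182],"roll":0},{"slide":[0.043,0,0.186],"roll":0},{"slide":[0.043,0,0.186],"roll":0}]'
python3 -m crank '[{"slide":[0,0.02,0],"roll":0},{"slide":[0,0.045,0],"roll":0},{"slide":[0,0.07,0],"roll":0},{"slide":[0,0.085,0],"roll":0},{"slide":[0,0.085,0],"roll":0},{"slide":[0,0.085,0],"roll":0},{"slide":[0,0.085,0],"roll":0}]'
python3 - <<'E'
from h import *
plan(.560,.144,.0945,89.2)
clip('o4','orange')
p,W=snap('o4b','side');h=cv2.cvtColor(p,cv2.COLOR_RGB2HSV)
q=W[(h[...,1]<70)&(W[...,2]>.06)&(W[...,2]<.07)&(abs(W[...,1]-.144)<.008)&(abs(W[...,0]-.56)<.04)];print("wall",len(q),np.median(q[:,1]))
show(p,W,.082,.1,xr=(.4,.65),yr=(-.12,.12))
E
```

```text
time_s: 48.33
eef_pos: [0.5582, 0.145, 0.2329]
tool_rot: [-0.707, 0.707, -0.006, 0.003]
ft_force: [0.2, -0.1, -0.6]
grip_width: 0.272
time_s: 48.92
eef_pos: [0.5595, 0.1432, 0.1507]
tool_rot: [-0.707, 0.707, -0.005, 0.006]
ft_force: [0.3, -0.3, -0.6]
grip_width: 0.278
t 48.92 pos [0.5595 0.1432 0.1507] yawz 89.1 q6 0.16 F [ 0.3 -0.3 -0.6] w 0.0237 -> slide [0.0004 0.0562 0.0008] len 0.056 roll -0.1
606 tcp [0.5601 0.1436 0.1512]
z 0.0974 44 x [0.5397 0.578 ] y [0.1296 0.1608]
z 0.1074 26 x [0.5397 0.5784] y [0.1325 0.1569]
z 0.1174 51 x [0.54  0.578] y [0.1395 0.1609]
z 0.1274 91 x [0.5444 0.5745] y [0.1391 0.1599]
z 0.1374 84 x [0.5433 0.5744] y [0.1328 0.1581]
z 0.1474 84 x [0.5427 0.5738] y [0.1327 0.1577]
z 0.1574 84 x [0.5428 0.5739] y [0.1329 0.1574]
z 0.1674 71 x [0.5428 0.5748] y [0.1321 0.1582]
z 0.1774 45 x [0.543  0.5747] y [0.1332 0.159 ]
z 0.1874 25 x [0.5433 0.574 ] y [0.1307 0.1563]
crop at 200 228
wall 127 0.14470972042416377
px [299. 255.] n 1071 z 0.0929 col [93 67 65] ctr [555.8   6.6] size [ 42. 187.] ang 2.5
px [361. 294.] n 228 z 0.0943 col [59 34 21] ctr [418.5  82.6] size [35.3 37.6] ang 81.7
```

View pics/o4c.png

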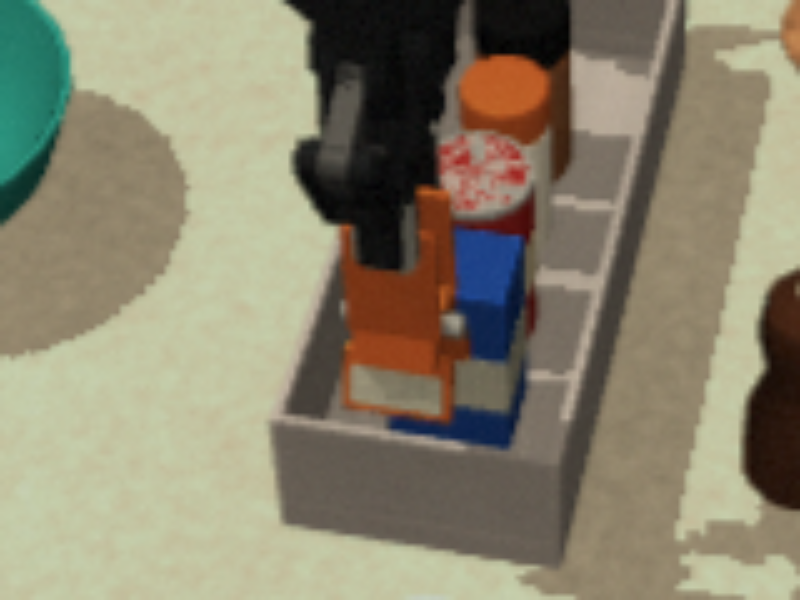

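Clip and wall agree within 1 mm. Descend.

```bash
python3 -m crank '[{"slide":[0,0.01,0],"roll":0},{"slide":[0,0.02,0],"roll":0},{"slide":[0,0.03,0],"roll":0},{"slide":[0,0.04,0],"roll":0},{"slide":[0,0.05,0],"roll":0},{"slide":[0,0.055,0],"roll":0},{"slide":[0,0.056,0],"roll":0},{"slide":[0,0.056,0],"roll":0}]'
python3 - <<'E'
from h import *
plan(.560,.144,.0945,89.2)
clip('o5','orange')
E
```

```text
time_s: 49.68
eef_pos: [0.5586, 0.144, 0.0931]
tool_rot: [-0.707, 0.707, -0.006, 0.005]
ft_force: [0.7, -0.5, -0.4]
grip_width: 0.277
t 49.68 pos [0.5586 0.144  0.0931] yawz 89.1 q6 0.16 F [ 0.7 -0.5 -0.4] w 0.0236 -> slide [ 0.0014 -0.0014 -0.    ] len 0.002 roll -0.1
519 tcp [0.5591 0.1441 0.0937]
z 0.0386 28 x [0.5393 0.578 ] y [0.1569 0.1621]
z 0.0486 11 x [0.5386 0.5783] y [0.1141 0.1601]
z 0.0586 47 x [0.5393 0.5777] y [0.1478 0.1615]
z 0.0686 78 x [0.544  0.5725] y [0.1391 0.1611]
z 0.0786 77 x [0.5423 0.5723] y [0.1332 0.159 ]
z 0.0886 72 x [0.542  0.5733] y [0.134  0.1581]
z 0.0986 70 x [0.5433 0.5734] y [0.1344 0.1587]
z 0.1086 60 x [0.5419 0.5741] y [0.1335 0.1584]
z 0.1186 49 x [0.5415 0.5736] y [0.1338 0.1647]
z 0.1286 25 x [0.5427 0.5708] y [0.1324 0.1616]
crop at 202 249
```

View pics/o5c.png

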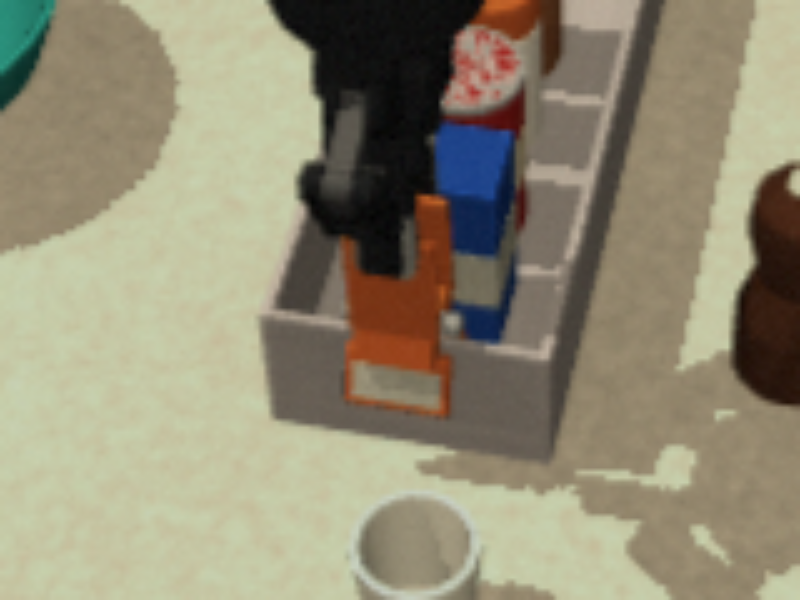

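The jaw straddles the wall with its tip at 0.039. Release with a limited opening, because the carton is close by.

```bash
python3 -m crank '[{"slide":[0,0,0],"roll":0},{"slide":[0,0,0],"roll":0},{"slide":[0,0,0],"roll":0},{"slide":[0,0,0],"roll":0},{"slide":[0,0,0],"roll":0},{"slide":[0,0,0],"roll":0}]' 0.066
python3 -m crank '[{"slide":[0,-0.01,0],"roll":0},{"slide":[0,-0.03,0],"roll":0},{"slide":[0,-0.06,0],"roll":0},{"slide":[0,-0.09,0],"roll":0},{"slide":[0,-0.12,0],"roll":0},{"slide":[0,-0.14,0],"roll":0},{"slide":[0,-0.14,0],"roll":0},{"slide":[0,-0.14,0],"roll":0}]'
python3 - <<'E'
from h import *
plan(.45,.0,.25,89.2)
tops('o6','orange',(.094,.194))
E
```

```text
time_s: 50.23
eef_pos: [0.5594, 0.1441, 0.094]
tool_rot: [0.707, -0.707, 0.005, -0.006]
ft_force: [0.1, 0.7, -1.0]
grip_width: 0.772
time_s: 50.9
eef_pos: [0.5604, 0.1443, 0.236]
tool_rot: [0.707, -0.707, 0.004, -0.007]
ft_force: [-0.1, 0.4, 0.0]
grip_width: 0.774
t 50.9 pos [0.5604 0.1443 0.236 ] yawz 89.1 q6 0.16 F [-0.1  0.4  0. ] w 0.0661 -> slide [-0.1082 -0.0146 -0.1459] len 0.182 roll -0.1
top orange -1 193 top [0.139  0.1396 0.1401] xmid by half [np.float64(0.4947), np.float64(0.5597)] ymax/min [0.0955 0.1389]
top orange 1 370 top [0.1382 0.1391 0.1397] xmid by half [np.float64(0.5603), np.float64(0.5601)] ymax/min [0.1494 0.1716]
side orange -1 712 top [0.1359 0.1377 0.1389] xmid by half [np.float64(0.4929), np.float64(0.5594)] ymax/min [0.0941 0.1346]
side orange 1 401 top [0.1371 0.1376 0.1382] xmid by half [np.float64(0.5594), np.float64(0.5597)] ymax/min [0.1493 0.1713]
```

View pics/o6_side.png

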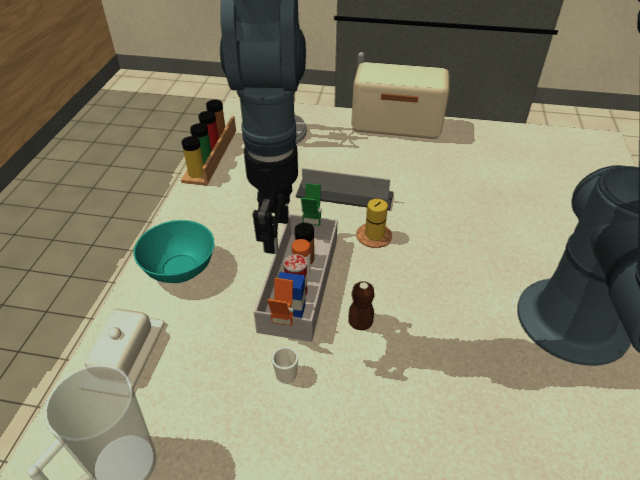

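```bash
python3 -m crank '[{"slide":[-0.02,-0.03,0],"roll":0},{"slide":[-0.05,-0.04,-0.01],"roll":0},{"slide":[-0.08,-0.04,-0.04],"roll":0},{"slide":[-0.1,-0.04,-0.075],"roll":0},{"slide":[-0.12,-0.04,-0.11],"roll":0},{"slide":[-0.14,-0.04,-0.14],"roll":0},{"slide":[-0.15,-0.04,-0.15],"roll":0},{"slide":[-0.15,-0.04,-0.15],"roll":0}]'
python3 -m crank '[{"slide":[0,0,0],"roll":0},{"slide":[0,0,0],"roll":0},{"slide":[0,0,0],"roll":0},{"slide":[0,0,0],"roll":0}]'
python3 - <<'E'
from h import *
tops('f1','orange',(.1145,.1745))
tops('f2','green',(-.192,-.092))
for n in('top','side'):
    p,W=snap('f3',n);h=cv2.cvtColor(p,cv2.COLOR_RGB2HSV)
    show(p,W,.078,.11,xr=(.4,.65),yr=(-.21,.3)); print('egg');show(p,W,.045,.06,xr=(.5,.57),yr=(.19,.26))
    m=(W[...,2]>.055)&(W[...,2]<.069)&(abs(W[...,1])<.17)&(W[...,0]<.65)&(W[...,0]>.48)&(h[...,1]<70)
    print(n,"pan",cv2.minAreaRect((W[m][:,:2]*1000).astype(np.float32)))
E
```

```text
time_s: 51.67
eef_pos: [0.4038, -0.0052, 0.2726]
tool_rot: [-0.707, 0.707, -0.008, 0.005]
ft_force: [0.3, 0.3, -0.7]
grip_width: 0.774
time_s: 52.0
eef_pos: [0.4074, -0.0029, 0.2734]
tool_rot: [0.707, -0.707, 0.005, -0.005]
ft_force: [0.7, 0.1, -0.1]
grip_width: 0.771
side orange -1 430 top [0.1373 0.1384 0.1389] xmid by half [np.float64(0.5596), np.float64(0.5593)] ymax/min [0.1173 0.1364]
side orange 1 393 top [0.1368 0.138  0.1386] xmid by half [np.float64(0.5594), np.float64(0.5595)] ymax/min [0.1498 0.1715]
top green -1 314 top [0.138  0.139  0.1401] xmid by half [np.float64(0.5582), np.float64(0.5587)] ymax/min [-0.1677 -0.1473]
top green 1 169 top [0.1388 0.1396 0.14  ] xmid by half [np.float64(0.5588), np.float64(0.5589)] ymax/min [-0.1368 -0.1144]
side green -1 257 top [0.1374 0.1383 0.1395] xmid by half [np.float64(0.5571), np.float64(0.5579)] ymax/min [-0.1689 -0.1516]
side green 1 336 top [0.1365 0.1377 0.1389] xmid by half [np.float64(0.5572), np.float64(0.5584)] ymax/min [-0.1362 -0.1141]
px [398. 221.] n 375 z 0.092 col [ 82 118  82] ctr [ 561.2 -142.1] size [35.6 39.8
[... 446 characters left out ...]
5, 34.46455383300781), 89.42559814453125)
px [311. 208.] n 216 z 0.096 col [29 63 31] ctr [ 558.  -141.5] size [40.1 43.4] ang 89.4
px [375. 207.] n 258 z 0.0928 col [151 126  43] ctr [ 415.5 -174.4] size [45.7 41.2] ang 64.8
px [298. 256.] n 1243 z 0.0928 col [86 61 61] ctr [557.4   5.1] size [188.  51.] ang 89.8
px [362. 293.] n 329 z 0.0957 col [59 36 23] ctr [419.2  79.2] size [41.4 38.2] ang 89.8
px [282. 305.] n 340 z 0.0964 col [120  57  27] ctr [559.7 144. ] size [41.1 43.8] ang 89.8
egg
px [285. 358.] n 272 z 0.0526 col [157 156 136] ctr [536.5 227.2] size [46.7 46.3] ang 1.6
side pan ((556.6232299804688, 3.70855712890625), (300.7195739746094, 113.23136138916016), 88.98084259033203)
```

View pics/f3_side.png

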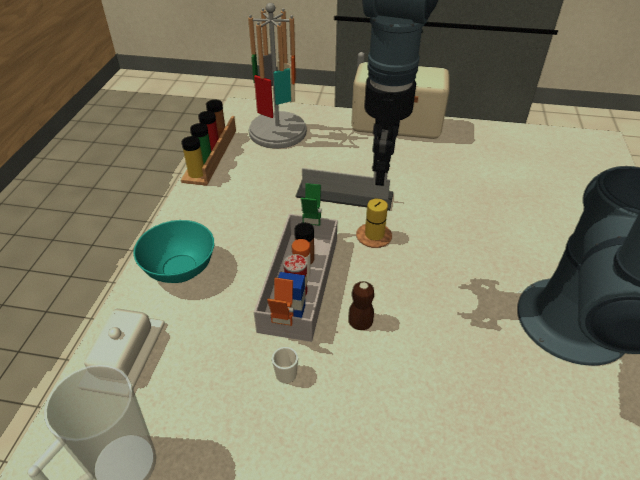

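View pics/f3_top.png

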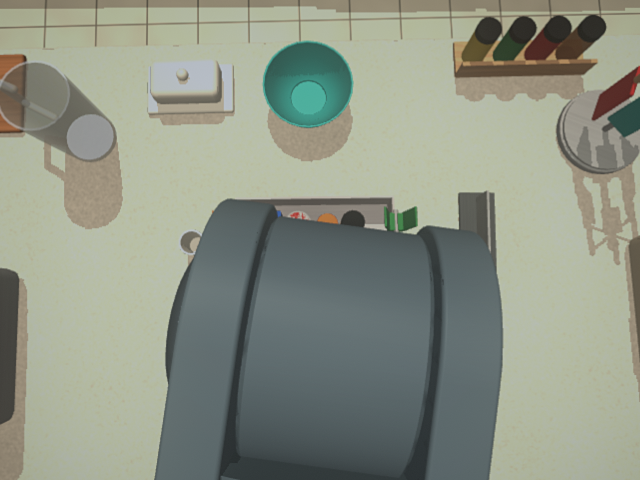

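Side view: both clips are clamped upright, at (311,205) and (282,305). The four groceries are in the row and the timer is on the coaster at (376,220). In the top view the arm hides most of the pan, so the side view is the one I rely on. Handing in.

```bash
python3 -c "
from station import r
print(r.get_obs()['time_s'],r.hand_in())"
```

```text
the job is handed in; nothing more can be done
52.3 None
```

I handed the job in at 52.3 s, and the last checks showed nothing out of limits. No verdict was reported.

**What I did**
- I moved the timer to the coaster.
- I packed jar, tub, can and carton upright in a row in the pan. The tin was absent in this start.
- I clamped the green clip on the −y end wall and the orange clip on the +y end wall.

**What the last checks showed**
- **Timer:** 2 mm or less from the coaster's centre.
- **Groceries:** all upright, in a row about 180 mm long, with about 45–55 mm left at each end.
- **Clips:** both on the wall planes within about 1 mm and mid-wall within about 2 mm. Their tips are about 49 mm up, against a window of 35–57 mm. The handles spread about 55 mm, so the jaws are closed.
- **Egg cup and mill:** the egg cup has not moved in the side view. The mill read within about 3 mm of where it started, which is within measuring error.

**What went wrong on the way**
- My first grips on the jar and the green clip slid off the top, and I redid them lower.
- The tub was knocked aside mid-run, and I found it again by camera.
- The green clip first sat high, with its tip at about 53 mm. My regrip slipped and pushed it down to about 49 mm, where it sprang back upright, so I left it.
- In the last top view the arm hid most of the pan, so the final checks rest mainly on the side camera. Clip contact force could not be measured.

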